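Bring the loupe down onto a tiger's eye with the coarse focus ring only

TASK

Push the little specimen tray fully home under the loupe, then turn only the wide outer focus ring clockwise until the loupe's clear sprung sleeve sits on the tiger's eye and is pressed in about a millimetre and a half (about 6 N), and let go. Do not press the stone any harder than about that, leave the small inner fine-focus knob set where it is, and do not disturb the other things on the shelf.

Things in the scene. Friction and masses are not known exactly. Their poses are not given: they have to be found in the camera images.
- stand: fixed loupe stand on a black granite slab 170 x 360 x 20 mm; origin at the centre of the slab's underside, z up. At zero yaw its x points away from the robot and its y to the robot's left. The focus knobs stand at y = -120 mm on a grey gear box 75 x 80 mm whose top is 50 mm up; the loupe's upright axis is at x = 0, y = +30 mm; its column (165 mm high, 16 mm thick) is at x = +65 mm, y = +30 mm
- coarse_grip (a point): centre of the outer coarse focus ring: black, 56 mm diameter, 22 mm high, upright axis, this point on the axis half-way up the ring (79 mm above the slab's underside). Below the ring there are 18 mm of free height over the gear box (neck of 38 mm diameter). The inner knob rises 16.5 mm above the ring's top
- coarse (a joint): angle of the outer ring, rad, growing clockwise seen from above; end stops at 0 and 3.5. The loupe comes down 15 mm per rad. It turns with an even drag of about 0.2 N m and stays where it is left, even with the sleeve pressed; every newton of the sleeve on the stone adds 0.015 N m to the turning torque
- fine_mark (a point): tip of the red mark on top of the inner fine focus knob (aluminium, 28 mm diameter, 16 mm high, same axis as the ring, standing just above it), 12 mm off the axis. It turns at a touch and must stay put
- tray_handle (a point): on the red upright handle of the specimen tray: 24 mm along stand x, 10 mm along stand y, its top 12 mm above this point and 36 mm above the tray's underside; this point is in the middle of the handle's width and thickness; the tray's flat top is 16 mm below this point. The handle stands 60 mm from the stone's dish on its stand +y side
- tray (a joint): how far the tray has been pushed in along stand -y, m; 0 is right out, 0.05 is fully home against its stop, with the stone under the loupe. Drag about 1.5 N
- stone: tumbled tiger's eye, brown and gold, about 28 mm across and 18 mm high with flat top and bottom, loose in the cork-rimmed dish of the tray; origin at the centre of its underside
- carriage: the loupe's carriage with its spring clip, geared to the outer ring; carries the aluminium loupe (37 mm diameter, 24 mm high) and, below it, the loupe's clear sleeve (24 mm diameter, orange tip). Origin on the loupe's axis at the clip. The loupe may sit up to 4 mm higher or lower in its clip from one time to the next (and stays so), so the sleeve's lower end is 22 to 30 mm below this point. The sleeve springs up into the loupe by up to 6 mm, about 4 N per mm
- jar: bystander: brass-capped glass jar of tumbled tiger's eye, 72 mm diameter, 91 mm high; origin under its centre
- bowl: bystander: blue ceramic bowl, 110 mm across, 50 mm high; origin under its centre
- books: bystander: two stacked books, 130 x 190 x 50 mm; origin under the centre
- specimen_box: bystander: birch box with compartments, 140 x 200 x 45 mm; origin under the centre
- pen_mug: bystander: white mug, 76 mm diameter, 85 mm high; origin under its centre
- dust_brush: bystander: dusting brush lying down; origin under its middle
- spare_stone: bystander: another tiger's eye, 31 mm across, 20 mm high, on the shelf; origin at its underside

How it is judged:
By the outcome, as a careful person would: the job done as asked, in the order asked, and still so for the second after the job is handed in, with the robot touching nothing.
It also fails if it takes over 72 s, if anything falls off the work surface, if the arm or the gripper's body presses on something with over 40 N, if the wrist force passes 120 N, or if a joint passes its speed limit or range.

ROBOT

A 7-joint arm with a two-finger parallel gripper is mounted at the origin on the work surface. World frame = base frame: x ahead of the robot, y to its left, z up, the work surface at z = 0. Lengths are in m, angles in rad, forces in N, time in s.
With the tool pointing down it reaches from about 0.425 to 0.875 m from the base axis. Payload 8.4 kg.
Tool frame: the origin (TCP) lies on the centre line of the jaws, within the pads' length; the fingertips stand 19 mm ahead of it and the grasp point (between the pads) is the TCP; z points along the fingers, y is the line along which they close (so a half turn about z gives the same grasp; the last joint's range is limited). The gripper opens to 87 mm and grips with 3 to 60 N. Pads are 19 mm wide; open, the fingers measure 117 mm over their backs; the gripper's body (75 mm by 190 mm) begins 51 mm behind the grasp point.
Start: joints at [-1.266, 0.333, 0.04, 1.465, -0.013, 1.343, -0.059], TCP at [0.255, 0.598, 0.242] pointing down, gripper open.
Joint ranges: [-2.58, 2.58], [-0.38, 2.09], [-1.3, 1.39], [0.25, 2.4], [-1.5, 4.64], [0.08, 2.09], [-2.65, 2.65]. Speed limits (rad/s): [2.22, 2.22, 2.79, 2.79, 3.14, 3.14, 3.14].

INTERFACE

Orientations are given as a unit quaternion [x, y, z, w].
In Python, from cell import ctrl gives the robot as it stands.
- The arm moves only by the tool jog_arm, never from a script. Its argument "increments" is a list of rows, each a list of 7 numbers: the shift along the tool's x, y, z as a fraction of full scale, then the turn, a rotation vector about the tool's x, y, z as a fraction of full scale, then the opening, from 0 (shut) to 1 (fully open). A call has 1 to 5 rows; each row is the pose to reach, as a shift and turn from the pose commanded when the call began, along the tool's axes at that moment, turning the shorter way round; what a row does not reach only later rows make up. Full scale, the value 1, is 25 cm for a shift and pi rad for a turn. A row lasts 1/10 s, in which the tool goes at most 50 mm and 8.59 degrees, less where a joint would pass 70% of its speed; a pose out of reach is approached as far as the arm can. A call with a number of a shift or a turn outside -1 to 1 is refused whole. A call with a gripper value outside its range is refused whole. The fingers move at their own pace and stop on an object; the grip force is fixed at half the most. Time passes only in rows, so rows that repeat a pose let the fingers close. It gives the time, the measured TCP pose, the force, the opening and the grip force at its end, in the units of the state.
- ctrl.get_state(): the state, without advancing time (a new reading comes with each control period).
- ctrl.snapshot(name): name is "side" or "top" or "wrist"; returns a dict with "frame" (400x640x3 uint8, red, green, blue), "range_z" (400x640 float32, m along the optical axis (not along the pixel's ray), 0 where there is no reading), "fx", "fy", "cx", "cy" (pixels), "R" (3x3) and "t" (3): a world point X has camera coordinates R X + t; the wrist camera has in their place "mount" (4x4, takes a point from camera to tool coordinates, whose origin is the TCP and whose axes are the flange's). Camera axes: x right, y down, z forward; pixel columns grow to the right and rows downward; lengths in m; the calibration is good to about 2 mm. A picture is of the moment at which its call begins: read the wrist's pose just before it.
- ctrl.job_done(): hands the job in; it is judged then, once.
Trained networks look in a picture, given as the dict that the camera call returned (one of the last four; its "shot" number tells which), for a name from the list of things; names that differ only in an ending like _2 or _b are one class to them, and where a whole thing is asked for, a point or a joint stands for the part that bears it (a point fixed in the world has none). Each returns a list of dicts, best first, with "p" (0 to 1); they miss things now and then, are a little off and sometimes report something else, mostly with a low value. They report only what shows in the picture. A call takes as long as a camera call.
- ctrl.look_for(picture, target): "box" ([centre column, centre row, width, height] in pixels, round what is visible of it).
The state is a dict: "clock": time; "joint_positions": joint angles; "qvel": joint speeds; "tau": joint torques, N m; "eef_pos": TCP position; "tool_rot": TCP orientation; "wrist_force": force on the tool from outside, world axes, zero at the start; "ft_torque": the same for the moment, N m; "gripper_width": opening from 0.0 (shut) to 1.0 (fully open); "finger_force": force on a finger pad.
Only numpy, scipy, OpenCV 4.12 (cv2) and the standard library are available. Lean on these libraries where they do the work, as an engineer would, in place of code of your own. Each camera call takes 0.05 s, during which the arm holds its last target. There are 200 camera calls.

## Working session

There is one attempt and no reset: what is moved stays moved. The work goes in short steps, Python scripts to look and compute and a tool call to move; the robot and the scene stay as the last step left them, time stands still between calls to the robot, and variables do not carry over. Pictures are saved under pics/ and viewed, at most 10 in all, crops included, and the job is handed in when it is done.

Besides the shell and the picture viewer there is one more tool, called after ">>>" as a command line: name --pt "numbers of a row" for each row, then --argument value for the rest. jog_arm: Moves the arm, as the interface text tells. Its arguments: {"type":"object","properties":{"increments":{"type":"array","items":{"type":"array","items":{"type":"number"}}}},"required":["increments"]}

```bash
mkdir -p pics; ls
cat > h.py <<'E'
import numpy as np, cv2
from cell import ctrl
from scipy.spatial.transform import Rotation as Ro
def save(s,n,crop=None,k=1):
    f=s["frame"][...,::-1]
    if crop: f=f[crop[1]:crop[3],crop[0]:crop[2]]
    cv2.imwrite(f"pics/{n}.png",cv2.resize(f,None,fx=k,fy=k,interpolation=cv2.INTER_CUBIC))
def ext(s,st=None):
    if "R" in s: return s["R"].T, -s["R"].T@s["t"]
    st=st or ctrl.get_state(); T=np.array(s["mount"]); Rw=Ro.from_quat(st["tool_rot"]).as_matrix()
    return Rw@T[:3,:3], Rw@T[:3,3]+np.array(st["eef_pos"])
def ray(s,u,v,st=None):
    A,o=ext(s,st); return o, A@np.array([(u-s["cx"])/s["fx"],(v-s["cy"])/s["fy"],1])
def atz(s,u,v,z,st=None):
    o,d=ray(s,u,v,st); return o+d*(z-o[2])/d[2]
def cloud(s,st=None):
    A,o=ext(s,st); v,u=np.mgrid[0:400,0:640]; z=s["range_z"]
    P=np.stack([(u-s["cx"])/s["fx"]*z,(v-s["cy"])/s["fy"]*z,z],-1)@A.T+o
    P[z==0]=np.nan; return P
E
cat > a.py <<'E'
from h import *
st=ctrl.get_state(); print({k:np.round(v,3).tolist() for k,v in st.items()})
for n in ("top","side"):
    s=ctrl.snapshot(n); save(s,n+"0"); P=cloud(s)
    print(n,"cam",ext(s)[1].round(3))
    for t in ("stand","coarse_grip","fine_mark","tray_handle","stone","carriage","jar","bowl","books","specimen_box","pen_mug","dust_brush","spare_stone"):
        r=ctrl.look_for(s,t)
        for q in r[:2]:
            u,v=q["box"][:2]; print(t,round(q["p"],2),np.round(q["box"]).tolist(),P[min(399,int(round(v))),min(639,int(round(u)))].round(3))
E
python3 a.py
```

```text
pics
{'clock': 0.0, 'joint_positions': [-1.266, 0.334, 0.04, 1.466, -0.013, 1.343, -0.058], 'qvel': [-0.001, 0.001, -0.001, -0.001, 0.0, -0.001, -0.0], 'tau': [-0.0, -65.636, 1.335, -40.381, -0.06, 0.045, 0.0], 'eef_pos': [0.255, 0.597, 0.241], 'tool_rot': [0.2, 0.98, -0.001, -0.0], 'wrist_force': [0.476, -0.372, 0.795], 'ft_torque': [0.017, 0.003, 0.002], 'finger_force': 0.0, 'gripper_width': 0.997}
top cam [0.381 0.004 1.797]
stand 0.97 [300.0, 232.0, 101.0, 56.0] [0.526 0.042 0.023]
coarse_grip 0.52 [334.0, 225.0, 16.0, 14.0] [ 0.548 -0.081  0.1  ]
fine_mark 0.42 [332.0, 226.0, 3.0, 3.0] [ 0.543 -0.074  0.109]
fine_mark 0.42 [249.0, 171.0, 21.0, 22.0] [0.739 0.234 0.091]
tray_handle 0.57 [274.0, 236.0, 32.0, 16.0] [0.507 0.138 0.034]
stone 0.55 [279.0, 235.0, 6.0, 3.0] [0.51  0.118 0.057]
carriage 0.67 [290.0, 223.0, 14.0, 29.0] [0.55  0.077 0.106]
bowl 0.69 [371.0, 174.0, 32.0, 32.0] [ 0.76  -0.225  0.003]
books 0.81 [457.0, 258.0, 62.0, 48.0] [ 0.445 -0.543  0.04 ]
books 0.58 [301.0, 233.0, 101.0, 53.0] [0.522 0.038 0.021]
specimen_box 0.8 [167.0, 242.0, 61.0, 46.0] [0.475 0.542
[... 395 characters left out ...]
8 -0.081  0.105]
tray_handle 0.74 [278.0, 194.0, 18.0, 29.0] [0.512 0.064 0.11 ]
tray_handle 0.69 [255.0, 381.0, 68.0, 38.0] [ 0.435 -0.502  0.047]
carriage 0.72 [293.0, 196.0, 30.0, 22.0] [0.558 0.065 0.095]
jar 0.88 [348.0, 166.0, 24.0, 31.0] [0.749 0.212 0.07 ]
jar 0.42 [291.0, 231.0, 7.0, 9.0] [ 0.545 -0.082  0.102]
bowl 0.55 [369.0, 278.0, 40.0, 34.0] [ 0.763 -0.201  0.006]
books 0.84 [256.0, 379.0, 67.0, 40.0] [ 0.438 -0.498  0.049]
specimen_box 0.92 [268.0, 125.0, 42.0, 43.0] [0.482 0.499 0.038]
pen_mug 0.56 [327.0, 367.0, 31.0, 48.0] [ 0.615 -0.462  0.006]
dust_brush 0.56 [368.0, 221.0, 14.0, 48.0] [0.79  0.008 0.018]
spare_stone 0.63 [376.0, 252.0, 12.0, 11.0] [ 0.796 -0.117  0.018]
```

Run:
```python
import cv2,numpy as np
a=cv2.imread("pics/top0.png")[185:275,225:365];b=cv2.imread("pics/side0.png")[160:270,225:365]
k=4
a=cv2.resize(a,None,fx=k,fy=k,interpolation=2);b=cv2.resize(b,None,fx=k,fy=k,interpolation=2)
cv2.imwrite("pics/c0.png",np.vstack([a,b])[:, :][:800]) if 0 else None
c=cv2.resize(np.vstack([a,b]),None,fx=.75,fy=.75); cv2.imwrite("pics/c0.png",c)
```

```text
(no output)
```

View pics/c0.png

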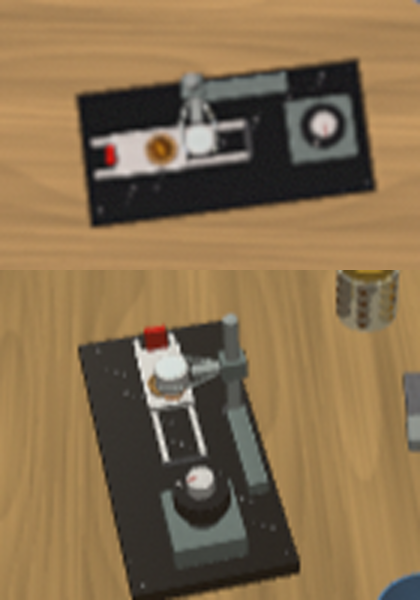

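Run:
```python
# fit slab & knob from depth
from h import *
s=ctrl.snapshot("top");P=cloud(s)
R=P[185:275,225:365].reshape(-1,3); F=s["frame"][185:275,225:365].reshape(-1,3).astype(int)
ok=~np.isnan(R[:,0])
m=ok&(R[:,2]>.013)&(R[:,2]<.027)
r=cv2.minAreaRect(R[m][:,:2].astype(np.float32)*1000); print("slab",r, m.sum())
m=ok&(R[:,2]>.08)&(R[:,2]<.096)&(np.hypot(R[:,0]-.545,R[:,1]+.08)<.05)
print("ring top",R[m].mean(0),R[m].min(0),R[m].max(0),m.sum())
m=ok&(R[:,2]>.096)&(np.hypot(R[:,0]-.545,R[:,1]+.08)<.05)
print("knob top",R[m].mean(0),R[m].min(0),R[m].max(0),m.sum())
red=(F[:,0]>120)&(F[:,1]<70)&(F[:,2]<80)&ok
for p in R[red]: print(p.round(3))
for z in (.16,.12,.1): 
    m=ok&(R[:,2]>z)&(R[:,1]>0); print(z,m.sum(),R[m].mean(0) if m.any() else '')
```

```text
slab ((518.2523193359375, 78.00028991699219), (528.7737426757812, 315.0768127441406), 86.8299331665039) 2802
ring top [ 0.54432191 -0.076406    0.08911455] [ 0.51669159 -0.10395719  0.08029572] [ 0.57133638 -0.04916285  0.09596763] 133
knob top [ 0.54491075 -0.07510618  0.10506996] [ 0.52316938 -0.0893341   0.09639681] [ 0.56594027 -0.05265089  0.11808075] 57
[0.514 0.192 0.019]
[0.511 0.183 0.065]
[0.511 0.18  0.063]
[0.51  0.191 0.02 ]
[0.508 0.184 0.053]
[0.508 0.18  0.055]
[0.504 0.183 0.06 ]
[0.505 0.181 0.051]
[0.506 0.125 0.052]
[0.503 0.191 0.018]
[0.5   0.183 0.06 ]
[0.5   0.179 0.061]
[0.499 0.19  0.024]
[0.496 0.182 0.065]
[0.497 0.179 0.061]
[0.493 0.183 0.057]
[0.493 0.178 0.067]
0.16 15 [0.58572897 0.08139418 0.16681277]
0.12 24 [0.58252621 0.08150707 0.15805022]
0.1 186 [0.5467346  0.07546074 0.1155995 ]
```

The image shows the tray out at the left with its red handle around (110,153) in the top crop. The loupe is beside the stone, and the knob with its red mark is at (322,124). I'll move above the stand for a closer wrist view.

```bash
cat >> h.py <<'E'
def go(p,yaw,st=None):
    """increments: TCP to p, tool y axis at world azimuth yaw (deg), pointing down"""
    st=st or ctrl.get_state(); R0=Ro.from_quat(st["tool_rot"])
    y=np.array([np.cos(np.radians(yaw)),np.sin(np.radians(yaw)),0]); z=np.array([0,0,-1.])
    Rt=Ro.from_matrix(np.stack([np.cross(y,z),y,z],1))
    d=R0.inv().apply(np.array(p)-st["eef_pos"])/.25; w=(R0.inv()*Rt).as_rotvec()/np.pi
    print("shift",d.round(4),"turn",w.round(4),"rows",max(np.linalg.norm(d)*5,np.linalg.norm(w)*180/8.59).round(1))
def show():
    st=ctrl.get_state(); R=Ro.from_quat(st["tool_rot"]).as_matrix()
    print("t",round(st["clock"],2),"p",np.round(st["eef_pos"],4),"yaw",np.degrees(np.arctan2(R[1,1],R[0,1])).round(2),"tilt",R[:2,2].round(4),"q7",round(st["joint_positions"][6],3),"F",np.round(st["wrist_force"],2),"M",np.round(st["ft_torque"],3),"w",round(st["gripper_width"],3),st["finger_force"])
E
python3 - <<'E'
from h import *
s=ctrl.snapshot("wrist"); print(np.round(s["mount"],3),s["fx"])
go([.46,.16,.30],9)
E
```

```text
[[-0.    -0.955 -0.296  0.083]
 [ 1.    -0.    -0.     0.   ]
 [ 0.    -0.296  0.955 -0.142]
 [ 0.     0.     0.     1.   ]] 349.486631422887
shift [-1.4405 -1.2884 -0.2338] turn [-0.      0.      0.3215] rows 9.7
```

>>> jog_arm --pt "-0.72 -0.64 -0.12 0 0 0.16 1" --pt "-0.72 -0.64 -0.12 0 0 0.16 1" --pt "-0.72 -0.64 -0.12 0 0 0.16 1" --pt "-0.72 -0.64 -0.12 0 0 0.16 1" --pt "-0.72 -0.64 -0.12 0 0 0.16 1"

```text
clock: 2.0
eef_pos: [0.3591, 0.3773, 0.2721]
tool_rot: [0.439, 0.898, 0.0, 0.0]
wrist_force: [1.6, -1.0, 0.1]
gripper_width: 0.997
finger_force: 0.0
```

Run:
```python
from h import *
show(); go([.46,.16,.30],9)
```

```text
t 2.0 p [0.3591 0.3773 0.2721] yaw 37.87 tilt [0.0004 0.0005] q7 -0.224 F [ 1.62 -1.    0.09] M [-0.012 -0.089  0.034] w 0.997 0.0
shift [-0.9338 -0.215  -0.1117] turn [ 2.000e-04 -1.000e-04  1.604e-01] rows 4.8
```

>>> jog_arm --pt "-0.93 -0.21 -0.11 0 0 0.16 1" --pt "-0.93 -0.21 -0.11 0 0 0.16 1" --pt "-0.93 -0.21 -0.11 0 0 0.16 1" --pt "-0.93 -0.21 -0.11 0 0 0.16 1" --pt "-0.93 -0.21 -0.11 0 0 0.16 1"

```text
clock: 2.5
eef_pos: [0.461, 0.1613, 0.2998]
tool_rot: [0.649, 0.761, 0.001, 0.0]
wrist_force: [1.3, 0.8, -0.2]
gripper_width: 0.999
finger_force: 0.0
```

Run:
```python
from h import *
show(); st=ctrl.get_state(); s=ctrl.snapshot("wrist"); save(s,"w1"); P=cloud(s,st); np.save("w1.npy",P); np.save("w1f.npy",s["frame"])
for t in ("coarse_grip","fine_mark","tray_handle","stone","carriage"):
    for q in ctrl.look_for(s,t)[:2]:
        u,v=q["box"][:2]; print(t,round(q["p"],2),np.round(q["box"]).tolist(),P[min(399,int(round(v))),min(639,int(round(u)))].round(4))
```

```text
t 2.5 p [0.461  0.1613 0.2998] yaw 9.02 tilt [0.0011 0.0007] q7 -0.285 F [ 1.28  0.81 -0.16] M [-0.024 -0.05  -0.022] w 0.999 0.0
coarse_grip 0.67 [356.0, 351.0, 40.0, 16.0] [ 0.5376 -0.0495  0.0843]
tray_handle 0.88 [360.0, 191.0, 45.0, 78.0] [0.5113 0.1402 0.0368]
tray_handle 0.64 [557.0, 243.0, 52.0, 44.0] [0.7852 0.1057 0.0164]
stone 0.8 [362.0, 207.0, 24.0, 24.0] [0.515  0.1251 0.0514]
stone 0.35 [358.0, 191.0, 46.0, 77.0] [0.5088 0.14   0.0374]
carriage 0.59 [377.0, 266.0, 58.0, 38.0] [0.5328 0.0814 0.1106]
carriage 0.24 [355.0, 350.0, 42.0, 14.0] [ 0.5365 -0.0496  0.0827]
```

View pics/w1.png

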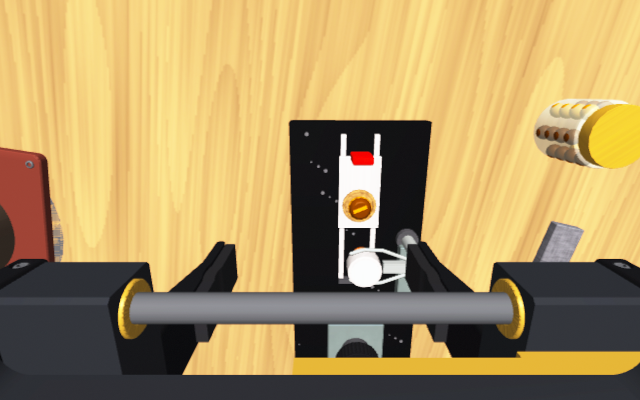

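The handle is at (361,158) and the stone at (360,207). The loupe is at (365,267), and part of the ring shows at (355,348). I'll measure these from the depth image.

Run:
```python
from h import *
P=np.load("w1.npy");F=np.load("w1f.npy").astype(int); v,u=np.mgrid[0:400,0:640]
ok=~np.isnan(P[...,0])
red=ok&(F[...,0]>150)&(F[...,1]<60)&(F[...,2]<60)&(abs(u-361)<15)&(abs(v-157)<12)
z=P[red][:,2]; zt=np.percentile(z,90); t=red&(P[...,2]>zt-.004)
print("handle",red.sum(),"top z",zt, P[t].mean(0),P[t].min(0),P[t].max(0), cv2.minAreaRect((P[t][:,:2]*1000).astype(np.float32)))
# rails: white pixels -> direction
w=ok&(F.min(-1)>200)&(v>132)&(v<152)&(u>335)&(u<385)
for a,b in((335,360),(360,385)):
    m=w&(u>=a)&(u<b); print("rail",P[m].mean(0))
w2=ok&(F.min(-1)>200)&(v>232)&(v<250)&(u>335)&(u<360); print("rail low",P[w2].mean(0))
tr=ok&(F.min(-1)>190)&(v>168)&(v<190)&(u>338)&(u<382); print("tray top",np.median(P[tr],0), P[tr].mean(0))
sl=ok&(F.max(-1)<50)&(v>122)&(v<240)&(u>288)&(u<430)
xs=[]
for r in range(126,240,6):
    c=np.where(sl[r])[0]; xs.append(P[r,c[0]+1])
xs=np.array(xs); k=np.polyfit(xs[:,1],xs[:,0],1); print("edge left yaw",np.degrees(np.arctan(-k[0])),xs[:,2].mean())
st=ok&(np.hypot(u-360,v-207)<9); print("stone top",np.percentile(P[st][:,2],[10,50,90]),np.median(P[st],0))
c=ok&(np.hypot(u-364,v-267)<14); print("loupe top",np.percentile(P[c][:,2],[10,50,90]),np.median(P[c],0))
```

```text
handle 270 top z 0.061125283885499426 [0.50336444 0.1810925  0.06023494] [0.49188176 0.17543047 0.05750468] [0.51457386 0.18641645 0.06219241] ((503.561279296875, 180.94927978515625), (22.868507385253906, 9.090566635131836), 9.063620567321777)
rail [0.48211405 0.19236107 0.02426872]
rail [0.52165224 0.19833615 0.02406275]
rail low [0.5019047  0.06783132 0.02589651]
tray top [0.50817671 0.15376993 0.03253675] [0.50834233 0.15367788 0.03244383]
edge left yaw 9.025041992526306 0.018965163241446207
stone top [0.04770995 0.05026613 0.05139507] [0.51294943 0.12448793 0.05026613]
loupe top [0.10833825 0.11065476 0.11161546] [0.51956573 0.07821571 0.11065476]
```

Run:
```python
from h import *
go([.4979,.2156,.13],9.05);go([.4979,.2156,.061],9.05)
```

```text
shift [0.172  0.1844 0.6755] turn [-0.0001 -0.0001  0.0017] rows 3.6
shift [0.1719 0.1845 0.9515] turn [-0.0001 -0.0001  0.0017] rows 4.9
```

>>> jog_arm --pt "0.172 0.184 0.3 0 0 0.002 0" --pt "0.172 0.184 0.5 0 0 0.002 0" --pt "0.172 0.184 0.67 0 0 0.002 0" --pt "0.172 0.184 0.67 0 0 0.002 0" --pt "0.172 0.184 0.67 0 0 0.002 0"

```text
clock: 3.3
eef_pos: [0.495, 0.215, 0.1267]
tool_rot: [0.649, 0.761, -0.004, -0.001]
wrist_force: [-0.0, -0.1, -0.1]
gripper_width: 0.628
finger_force: 0.0
```

>>> jog_arm --pt "0 0 0.1 0 0 0 0" --pt "0 0 0.2 0 0 0 0" --pt "0 0 0.277 0 0 0 0" --pt "0 0 0.277 0 0 0 0" --pt "0 0 0.277 0 0 0 0"

```text
clock: 3.8
eef_pos: [0.499, 0.2151, 0.064]
tool_rot: [0.65, 0.76, 0.001, 0.0]
wrist_force: [-0.2, 1.1, 0.1]
gripper_width: 0.175
finger_force: 0.0
```

Run:
```python
from h import *
show();go([.5034+.012*-.157,.181+.012*.9876,.061],9.05);go([.509,.1459,.061],9.05)
```

```text
t 3.8 p [0.499  0.2151 0.064 ] yaw 8.95 tilt [0.001  0.0008] q7 -0.204 F [-0.16  1.08  0.13] M [-0.045  0.099  0.018] w 0.175 0.0
shift [-0.0896 -0.0039  0.0119] turn [ 0.0003 -0.0002 -0.0005] rows 0.5
shift [-0.2798 -0.0035  0.0117] turn [ 0.0003 -0.0002 -0.0005] rows 1.4
```

>>> jog_arm --pt "0 0 0 0 0 0 0" --pt "-0.03 0 0 0 0 0 0" --pt "-0.06 0 0 0 0 0 0" --pt "-0.08 0 0 0 0 0 0" --pt "-0.1 0 0 0 0 0 0"

```text
clock: 4.3
eef_pos: [0.5028, 0.1892, 0.0627]
tool_rot: [0.65, 0.76, 0.001, 0.0]
wrist_force: [0.2, 1.8, 1.2]
gripper_width: 0.005
finger_force: 0.9
```

>>> jog_arm --pt "-0.02 0 0 0 0 0 0" --pt "-0.04 0 0 0 0 0 0" --pt "-0.06 0 0 0 0 0 0" --pt "-0.08 0 0 0 0 0 0" --pt "-0.1 0 0 0 0 0 0"

```text
clock: 4.8
eef_pos: [0.5064, 0.1645, 0.0623]
tool_rot: [0.65, 0.76, 0.0, 0.0]
wrist_force: [0.1, 1.6, 0.9]
gripper_width: 0.003
finger_force: 0.9
```

Run:
```python
from h import *
show();go([.509,.1459,.061],9.05)
```

```text
t 4.8 p [0.5064 0.1645 0.0623] yaw 8.91 tilt [0.0001 0.    ] q7 -0.111 F [0.14 1.64 0.93] M [ 0.375 -0.101 -0.013] w 0.003 0.8984599448740482
shift [-0.0751 -0.0012  0.0053] turn [ 0.      0.     -0.0008] rows 0.4
```

>>> jog_arm --pt "-0.02 0 0 0 0 0 0" --pt "-0.04 0 0 0 0 0 0" --pt "-0.055 0 0 0 0 0 0" --pt "-0.062 0 0 0 0 0 0" --pt "-0.066 0 0 0 0 0 0"

```text
clock: 5.3
eef_pos: [0.5088, 0.1483, 0.0623]
tool_rot: [0.65, 0.76, -0.0, -0.0]
wrist_force: [1.4, 1.8, 1.1]
gripper_width: 0.002
finger_force: 0.8
```

>>> jog_arm --pt "-0.004 0 0 0 0 0 0" --pt "-0.008 0 0 0 0 0 0" --pt "-0.008 0 0 0 0 0 0"

```text
clock: 5.6
eef_pos: [0.509, 0.1465, 0.0622]
tool_rot: [0.65, 0.76, -0.0, -0.0]
wrist_force: [0.4, 0.1, 0.0]
gripper_width: 0.007
finger_force: 0.4
```

Run:
```python
from h import *
show();go([.509,.1459,.061],9.05)
```

```text
t 5.6 p [0.509  0.1465 0.0622] yaw 8.9 tilt [-0.0003 -0.0003] q7 -0.076 F [0.37 0.06 0.  ] M [ 0.103 -0.017 -0.012] w 0.007 0.4327283031307161
shift [-0.0022 -0.0005  0.0049] turn [-0.0001  0.0001 -0.0008] rows 0.0
```

>>> jog_arm --pt "-0.004 0 0 0 0 0 0" --pt "-0.008 0 0 0 0 0 0" --pt "-0.012 0 0 0 0 0 0"

```text
clock: 5.9
eef_pos: [0.5091, 0.1459, 0.0623]
tool_rot: [0.649, 0.76, 0.001, -0.001]
wrist_force: [-2.8, 11.3, 0.2]
gripper_width: 0.007
finger_force: 5.9
```

>>> jog_arm --pt "-0.004 0 0 0 0 0 0" --pt "-0.008 0 0 0 0 0 0"

```text
clock: 6.1
eef_pos: [0.5091, 0.1458, 0.0624]
tool_rot: [0.649, 0.761, 0.002, -0.002]
wrist_force: [-2.9, 17.5, -0.9]
gripper_width: 0.007
finger_force: 8.8
```

The tray is at its stop: force rises while position holds at the predicted value. Backing off and up.

>>> jog_arm --pt "0.05 0 0 0 0 0 0" --pt "0.15 0 0 0 0 0 0" --pt "0.2 0 -0.15 0 0 0 0.5" --pt "0.2 0 -0.3 0 0 0 1" --pt "0.2 0 -0.5 0 0 0 1"

```text
clock: 6.6
eef_pos: [0.5008, 0.1907, 0.1871]
tool_rot: [0.65, 0.76, -0.002, -0.0]
wrist_force: [1.1, 1.3, 0.1]
gripper_width: 0.193
finger_force: 0.0
```

Run:
```python
from h import *
show(); st=ctrl.get_state(); s=ctrl.snapshot("wrist"); save(s,"w2",(220,100,480,300),3); P=cloud(s,st); np.save("w2.npy",P)
for t in ("tray_handle","stone","carriage","coarse_grip"):
    for q in ctrl.look_for(s,t)[:2]:
        u,v=q["box"][:2]; print(t,round(q["p"],2),np.round(q["box"]).tolist(),P[min(399,int(round(v))),min(639,int(round(u)))].round(4))
go([.5443,-.0758,.20],140); go([.5443,-.0758,.20],110)
```

```text
t 6.6 p [0.5008 0.1907 0.1871] yaw 8.94 tilt [-0.003  -0.0031] q7 -0.229 F [1.13 1.32 0.12] M [-0.04 -0.05  0.02] w 0.193 0.0
tray_handle 0.61 [322.0, 290.0, 43.0, 89.0] [0.5157 0.0933 0.0323]
carriage 0.75 [330.0, 344.0, 52.0, 33.0] [0.5228 0.0892 0.1018]
shift [-1.0798  0.0029 -0.0524] turn [-2.000e-04 -1.000e-04 -7.284e-01] rows 15.3
shift [-1.0798  0.0029 -0.0524] turn [-2.000e-04 -1.000e-04 -5.617e-01] rows 11.8
```

View pics/w2.png

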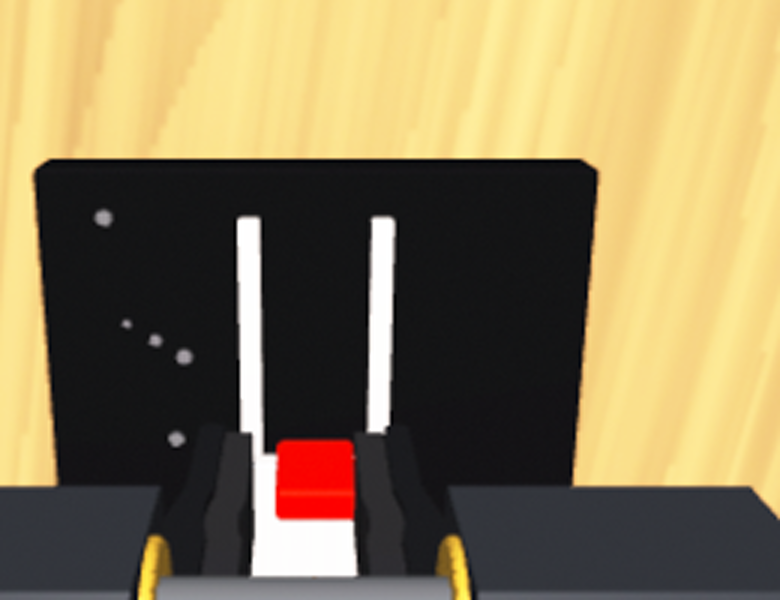

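The tray is home and the handle sits at the predicted spot. Next I'll go to the ring, staying above the column.

>>> jog_arm --pt "0 0 -0.2 0 0 0 1" --pt "-0.1 0 -0.3 0 0 -0.02 1" --pt "-0.3 0 -0.3 0 0 -0.06 1" --pt "-0.5 0 -0.3 0 0 -0.11 1" --pt "-0.6 0 -0.3 0 0 -0.15 1"

```text
clock: 7.35
eef_pos: [0.5248, 0.0391, 0.2608]
tool_rot: [0.454, 0.891, -0.001, -0.001]
wrist_force: [0.8, 0.0, -0.4]
gripper_width: 0.875
finger_force: 0.0
```

Run:
```python
from h import *
show(); go([.5443,-.0758,.24],65)
```

```text
t 7.35 p [0.5248 0.0391 0.2608] yaw 36.06 tilt [-0.0022 -0.0017] q7 0.508 F [ 0.77  0.01 -0.36] M [-0.069 -0.015  0.06 ] w 0.875 0.0
shift [-0.4175 -0.2073  0.0838] turn [-0.0009 -0.0002 -0.1608] rows 3.4
```

>>> jog_arm --pt "-0.418 -0.207 0.08 0 0 -0.16 1" --pt "-0.418 -0.207 0.08 0 0 -0.16 1" --pt "-0.418 -0.207 0.08 0 0 -0.16 1" --pt "-0.418 -0.207 0.08 0 0 -0.16 1" --pt "-0.418 -0.207 0.08 0 0 -0.16 1"

```text
clock: 7.85
eef_pos: [0.5437, -0.0734, 0.2403]
tool_rot: [0.219, 0.976, -0.001, -0.002]
wrist_force: [1.1, 0.3, -0.2]
gripper_width: 1.001
finger_force: 0.0
```

```bash
cat > side.py <<'E'
from h import *
import sys
n=sys.argv[1]
show(); st=ctrl.get_state(); s=ctrl.snapshot("wrist"); w=s["frame"]; P=cloud(s,st); np.save(n+"w.npy",P)
for t in ("coarse_grip","fine_mark"):
    for q in ctrl.look_for(s,t)[:1]: print(t,q["p"],np.round(q["box"]).tolist(),P[int(q["box"][1]),int(q["box"][0])])
s2=ctrl.snapshot("side"); c=s2["frame"][170:245,255:335]
c=cv2.resize(c,(640,600),interpolation=2)[:, :400]
b=np.zeros((600,400,3),np.uint8); b[:250]=cv2.resize(w,(400,250),interpolation=cv2.INTER_AREA)
cv2.imwrite(f"pics/{n}.png",np.hstack([c,b])[...,::-1]); np.save(n+"s.npy",s2["frame"])
m=(P[...,2]>.098)&(P[...,2]<.112)&(np.hypot(P[...,0]-.5443,P[...,1]+.0758)<.04); print("knob top",m.sum(),P[m].mean(0),P[m].min(0),P[m].max(0))
m=(P[...,2]>.085)&(P[...,2]<.095)&(np.hypot(P[...,0]-.5443,P[...,1]+.0758)<.05); print("ring top",m.sum(),P[m].min(0),P[m].max(0))
go([.5443,-.0758,.0885],65)
E
python3 side.py r1
```

```text
t 7.85 p [ 0.5437 -0.0734  0.2403] yaw 64.64 tilt [-0.0035 -0.001 ] q7 1.261 F [ 1.05  0.33 -0.25] M [ 0.057 -0.02  -0.004] w 1.001 0.0
coarse_grip 0.61 [319.0, 195.0, 68.0, 66.0] [ 0.53956628 -0.07323989  0.10588526]
fine_mark 0.61 [321.0, 202.0, 32.0, 34.0] [ 0.54510885 -0.07405153  0.10521688]
knob top 871 [ 0.54388294 -0.07614849  0.10477016] [ 0.53087368 -0.09003773  0.09842961] [ 0.55838383 -0.06269656  0.10718498]
ring top 2168 [ 0.51644482 -0.10448035  0.08501795] [ 0.57295888 -0.04871539  0.09498021]
shift [-0.0077 -0.0172  0.6129] turn [-0.0002 -0.0003 -0.0019] rows 3.1
```

View pics/r1.png

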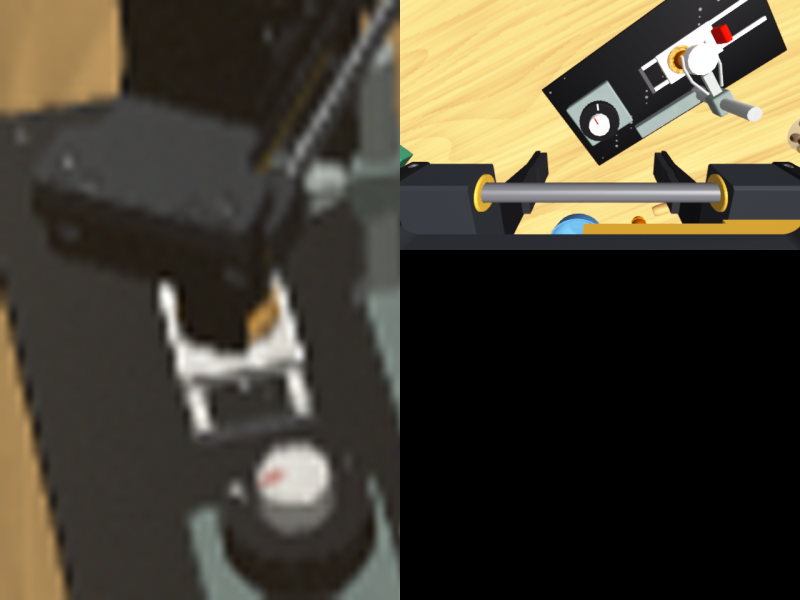

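The fine knob and ring are seen cleanly, and their centre agrees with the prediction to about 1 mm. Descending onto the ring and closing.

Run:
```python
from h import *
go([.5446,-.0763,.0885],65)
```

```text
shift [-0.0096 -0.0184  0.6129] turn [-0.0002 -0.0003 -0.0019] rows 3.1
```

>>> jog_arm --pt "-0.009 -0.018 0.15 0 0 0 1" --pt "-0.009 -0.018 0.3 0 0 0 1" --pt "-0.009 -0.018 0.4 0 0 0 1" --pt "-0.009 -0.018 0.4 0 0 0 1" --pt "-0.009 -0.018 0.4 0 0 0 1"

```text
clock: 8.55
eef_pos: [0.545, -0.0767, 0.1429]
tool_rot: [0.219, 0.976, -0.0, -0.0]
wrist_force: [0.7, -0.1, 0.7]
gripper_width: 1.002
finger_force: 0.0
```

Run:
```python
from h import *
show();go([.5446,-.0763,.0885],65)
```

```text
t 8.55 p [ 0.545  -0.0767  0.1429] yaw 64.7 tilt [-0.0002 -0.0003] q7 1.325 F [ 0.71 -0.12  0.75] M [-0.005 -0.052 -0.049] w 1.002 0.0
shift [0.0022 0.0008 0.2175] turn [-0.0001 -0.     -0.0017] rows 1.1
```

>>> jog_arm --pt "0.002 0 0.1 0 0 0 1" --pt "0.002 0 0.215 0 0 0 1" --pt "0.002 0 0.215 0 0 0 1" --pt "0.002 0 0.215 0 0 0 1"

```text
clock: 8.95
eef_pos: [0.5452, -0.0769, 0.0902]
tool_rot: [0.219, 0.976, 0.0, 0.001]
wrist_force: [-0.7, 0.3, 0.4]
gripper_width: 1.003
finger_force: 0.0
```

>>> jog_arm --pt "0 0 0 0 0 0 0.7" --pt "0 0 0 0 0 0 0.5" --pt "0 0 0 0 0 0 0.5" --pt "0 0 0 0 0 0 0.5" --pt "0 0 0 0 0 0 0.5"

```text
clock: 9.45
eef_pos: [0.5448, -0.0765, 0.0889]
tool_rot: [0.219, 0.976, 0.0, 0.0]
wrist_force: [0.1, 1.0, 1.0]
gripper_width: 0.639
finger_force: 30.1
```

Run:
```python
from h import *
show()
```

```text
t 9.45 p [ 0.5448 -0.0765  0.0889] yaw 64.71 tilt [0.0007 0.0006] q7 1.367 F [0.12 1.03 0.99] M [-0.306  0.319 -0.066] w 0.639 30.11802613735199
```

>>> jog_arm --pt "0 0 0 0 0 0.02 0.5" --pt "0 0 0 0 0 0.04 0.5" --pt "0 0 0 0 0 0.06 0.5" --pt "0 0 0 0 0 0.08 0.5" --pt "0 0 0 0 0 0.1 0.5"

```text
clock: 9.95
eef_pos: [0.545, -0.0761, 0.0889]
tool_rot: [0.37, 0.929, 0.0, 0.0]
wrist_force: [1.0, 2.4, 1.0]
gripper_width: 0.635
finger_force: 30.0
```

```bash
cat > chk.py <<'E'
from h import *
import sys
n=sys.argv[1]; show(); st=ctrl.get_state(); s=ctrl.snapshot("wrist"); P=cloud(s,st); np.save(n+".npy",P); np.save(n+"f.npy",s["frame"])
L=np.array([.5207,.0723]); d=np.hypot(P[...,0]-L[0],P[...,1]-L[1])
m=(d<.016)&(P[...,2]>.065)
if m.sum()>20: print("wrist loupe",m.sum(),np.percentile(P[m][:,2],[50,90]).round(4))
s=ctrl.snapshot("top"); P=cloud(s); d=np.hypot(P[...,0]-L[0],P[...,1]-L[1]); m=(d<.013)&(P[...,2]>.06)
if m.sum()>3: print("top loupe",m.sum(),np.percentile(P[m][:,2],[25,50,75]).round(4))
E
python3 chk.py g1
```

```text
t 9.95 p [ 0.545  -0.0761  0.0889] yaw 46.61 tilt [0.0009 0.0007] q7 1.072 F [0.96 2.43 1.03] M [ 0.482 -0.243  0.18 ] w 0.635 29.99831199645996
wrist loupe 1757 [0.1061 0.107 ]
top loupe 42 [0.1074 0.1101 0.1118]
```

>>> jog_arm --pt "0 0 0 0 0 0.02 0.5" --pt "0 0 0 0 0 0.04 0.5" --pt "0 0 0 0 0 0.06 0.5" --pt "0 0 0 0 0 0.08 0.5" --pt "0 0 0 0 0 0.1 0.5"

```text
clock: 10.55
eef_pos: [0.5452, -0.076, 0.0889]
tool_rot: [0.509, 0.86, 0.001, 0.0]
wrist_force: [2.7, 3.9, 0.7]
gripper_width: 0.634
finger_force: 30.0
```

```bash
python3 chk.py g2
python3 - <<'E'
import cv2,numpy as np
a=np.load("g2f.npy")[...,::-1]; cv2.imwrite("pics/g2.png",cv2.resize(a[60:260,340:640],None,fx=2.6,fy=2.6,interpolation=2))
E
```

```text
t 10.55 p [ 0.5452 -0.076   0.0889] yaw 28.74 tilt [0.0014 0.0008] q7 0.783 F [2.72 3.89 0.69] M [ 0.757 -0.533  0.196] w 0.634 29.998153746128082
top loupe 41 [0.1011 0.1034 0.1057]
```

View pics/g2.png

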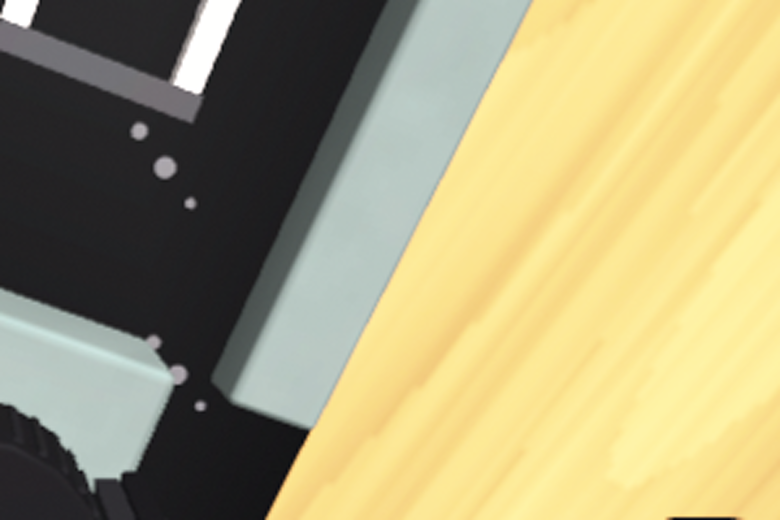

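>>> jog_arm --pt "0 0 0 0 0 0.02 0.5" --pt "0 0 0 0 0 0.04 0.5" --pt "0 0 0 0 0 0.06 0.5" --pt "0 0 0 0 0 0.08 0.5" --pt "0 0 0 0 0 0.1 0.5"

```text
clock: 11.15
eef_pos: [0.5456, -0.0759, 0.0889]
tool_rot: [0.637, 0.771, 0.001, 0.001]
wrist_force: [4.4, 4.6, -1.2]
gripper_width: 0.637
finger_force: 30.0
```

```bash
python3 chk.py g3
python3 - <<'E'
from h import *
s=ctrl.snapshot("side"); f=s["frame"]
def pj(X): c=s["R"]@np.array(X)+s["t"]; return (c[0]/c[2]*s["fx"]+s["cx"]).round(1),(c[1]/c[2]*s["fy"]+s["cy"]).round(1)
for z in (.05,.06,.07,.09,.1): print(z,pj([.5207,.0723,z]))
u,v=map(int,pj([.5207,.0723,.07]))
save(s,"g3s",(u-20,v-18,u+20,v+18),14)
E
```

```text
t 11.15 p [ 0.5456 -0.0759  0.0889] yaw 10.81 tilt [0.0021 0.0008] q7 0.496 F [ 4.36  4.65 -1.15] M [ 0.887 -1.037  0.208] w 0.637 29.997844398021698
top loupe 42 [0.096  0.099  0.1005]
0.05 (np.float64(281.9), np.float64(205.0))
0.06 (np.float64(281.7), np.float64(202.8))
0.07 (np.float64(281.5), np.float64(200.7))
0.09 (np.float64(281.1), np.float64(196.3))
0.1 (np.float64(280.9), np.float64(194.1))
```

View pics/g3s.png

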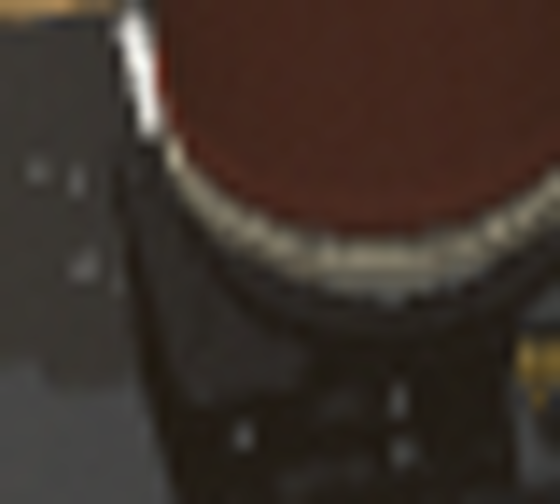

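>>> jog_arm --pt "0 0 0 0 0 0.006 0.5" --pt "0 0 0 0 0 0.012 0.5" --pt "0 0 0 0 0 0.018 0.5" --pt "0 0 0 0 0 0.024 0.5" --pt "0 0 0 0 0 0.03 0.5"

```text
clock: 11.8
eef_pos: [0.5457, -0.0758, 0.0889]
tool_rot: [0.672, 0.74, 0.001, 0.001]
wrist_force: [5.9, 5.2, -0.1]
gripper_width: 0.636
finger_force: 30.0
```

```bash
python3 -c "
from h import *
show()"
```

```text
t 11.8 p [ 0.5457 -0.0758  0.0889] yaw 5.52 tilt [0.0023 0.0008] q7 0.412 F [ 5.87  5.21 -0.08] M [ 0.898 -1.143  0.217] w 0.636 29.999448359012604
```

>>> jog_arm --pt "0.002 0.003 0 0 0 0.006 0.5" --pt "0.002 0.003 0 0 0 0.012 0.5" --pt "0.002 0.003 0 0 0 0.018 0.5" --pt "0.002 0.003 0 0 0 0.024 0.5" --pt "0.002 0.003 0 0 0 0.03 0.5"

```text
clock: 12.3
eef_pos: [0.5458, -0.0759, 0.0889]
tool_rot: [0.707, 0.707, 0.001, 0.0]
wrist_force: [4.0, 3.8, 1.8]
gripper_width: 0.638
finger_force: 30.0
```

```bash
python3 -c "
from h import *
show()"
```

```text
t 12.3 p [ 0.5458 -0.0759  0.0889] yaw -0.04 tilt [0.0013 0.0005] q7 0.324 F [4.01 3.8  1.82] M [ 0.839 -0.768  0.185] w 0.638 29.999974071979523
```

>>> jog_arm --pt "0.003 0.003 0 0 0 0.006 0.5" --pt "0.003 0.003 0 0 0 0.012 0.5" --pt "0.003 0.003 0 0 0 0.018 0.5" --pt "0.003 0.003 0 0 0 0.024 0.5" --pt "0.003 0.003 0 0 0 0.03 0.5"

```text
clock: 12.8
eef_pos: [0.546, -0.0758, 0.0889]
tool_rot: [0.74, 0.672, 0.0, 0.0]
wrist_force: [0.7, 2.7, 5.2]
gripper_width: 0.636
finger_force: 30.0
```

```bash
python3 chk.py g5
```

```text
t 12.8 p [ 0.546  -0.0758  0.0889] yaw -5.53 tilt [0.0003 0.    ] q7 0.238 F [0.71 2.7  5.24] M [ 0.475 -0.169  0.116] w 0.636 30.000938773155212
top loupe 41 [0.092  0.0944 0.0967]
```

Mz is too coupled to side load to trust alone, so I'll release and look at the gap from close range.

>>> jog_arm --pt "0 0 0 0 0 0 1" --pt "0 0 0 0 0 0 1" --pt "0 0 0 0 0 0 1" --pt "0 0 -0.2 0 0 0 1" --pt "0 0 -0.4 0 0 0 1"

```text
clock: 13.4
eef_pos: [0.5444, -0.0762, 0.1885]
tool_rot: [0.74, 0.672, -0.002, -0.001]
wrist_force: [1.3, 1.1, 1.2]
gripper_width: 0.965
finger_force: 0.0
```

```bash
cat >> h.py <<'E'
O=np.array([.5254,.0427,0]); RS=Ro.from_euler("z",9.05,degrees=True)
def S(x,y,z): return O+RS.apply([x,y,z])
def got(p,yaw,tilt,st=None,pr=True):
    """tool y azimuth yaw, then turned tilt deg about tool x"""
    st=st or ctrl.get_state(); R0=Ro.from_quat(st["tool_rot"])
    y=np.array([np.cos(np.radians(yaw)),np.sin(np.radians(yaw)),0]); z=np.array([0,0,-1.])
    Rt=Ro.from_matrix(np.stack([np.cross(y,z),y,z],1))*Ro.from_euler("x",tilt,degrees=True)
    d=R0.inv().apply(np.array(p)-st["eef_pos"])/.25; w=(R0.inv()*Rt).as_rotvec()/np.pi
    print("shift",d.round(4),"turn",w.round(4),"rows",max(np.linalg.norm(d)*5,np.linalg.norm(w)*180/8.59).round(1)); return Rt
E
python3 - <<'E'
from h import *
show(); p=S(.005,.2,.075); print(p)
s=ctrl.snapshot("wrist"); T=np.array(s["mount"])
for t in (30,):
    Rt=got(p,99,t); print(Rt.as_matrix()[:,2])
    A=Rt.as_matrix()@T[:3,:3]; o=Rt.as_matrix()@T[:3,3]+p; c=A.T@(S(0,.03,.055)-o); print("cam",o,"pix",c[0]/c[2]*s["fx"]+s["cx"],c[1]/c[2]*s["fy"]+s["cy"],c)
m=S(0,.12,.30); got(m,50,0); got(S(0.005,.2,.25),99,0)
E
```

```text
t 13.4 p [ 0.5444 -0.0762  0.1885] yaw -5.55 tilt [-0.0041 -0.0017] q7 0.139 F [1.34 1.13 1.21] M [ 0.033 -0.084  0.036] w 0.965 0.0
[0.49887849 0.24099677 0.075     ]
shift [ 1.2485 -0.3255  0.4864] turn [ 0.1188 -0.1499 -0.5669] rows 12.5
[ 0.07821723 -0.49384417 -0.8660254 ]
cam [0.40622565 0.2974925  0.19803447] pix 135.03049418427463 204.7102925872008 [-0.13629185  0.00177379  0.2562811 ]
shift [ 0.9341 -0.2576 -0.4132] turn [ 0.002   0.001  -0.3091] rows 6.5
shift [ 1.2487 -0.3207 -0.2135] turn [ 0.0016  0.0019 -0.5813] rows 12.2
```

>>> jog_arm --pt "0 0 -0.2 0 0 -0.04 1" --pt "0.15 -0.05 -0.4 0 0 -0.08 1" --pt "0.35 -0.1 -0.4 0 0 -0.12 1" --pt "0.55 -0.16 -0.4 0 0 -0.17 1" --pt "0.75 -0.22 -0.4 0 0 -0.21 1"

```text
clock: 13.95
eef_pos: [0.5115, 0.1026, 0.2891]
tool_rot: [0.48, 0.877, 0.001, 0.0]
wrist_force: [0.5, 0.8, 0.5]
gripper_width: 0.996
finger_force: 0.0
```

```bash
python3 -c "
from h import *
show(); got(S(.005,.2,.2),99,0)"
```

```text
t 13.95 p [0.5115 0.1026 0.2891] yaw 32.6 tilt [0.0011 0.0009] q7 0.316 F [0.46 0.79 0.46] M [-0.049 -0.047 -0.018] w 0.996 0.0
shift [0.4934 0.2552 0.3569] turn [ 4.000e-04  2.000e-04 -3.689e-01] rows 7.7
```

>>> jog_arm --pt "0.2 0.1 0 0 0 -0.047 1" --pt "0.4 0.2 0 0 0 -0.094 1" --pt "0.49 0.255 0.1 0 0 -0.14 1" --pt "0.49 0.255 0.2 0 0 -0.187 1" --pt "0.49 0.255 0.3 0 0 -0.234 1"

```text
clock: 14.45
eef_pos: [0.4998, 0.2401, 0.2119]
tool_rot: [0.131, 0.991, -0.001, -0.0]
wrist_force: [0.9, -0.0, -0.2]
gripper_width: 0.997
finger_force: 0.0
```

```bash
python3 -c "
from h import *
show(); got(S(.005,.2,.2),99,0);got(S(.005,.2,.075),99,30)"
```

```text
t 14.45 p [0.4998 0.2401 0.2119] yaw 74.92 tilt [-0.0005 -0.0011] q7 0.87 F [ 0.93 -0.01 -0.19] M [-0.003 -0.003 -0.019] w 0.997 0.0
shift [0.0047 0.0027 0.0477] turn [-4.000e-04 -1.000e-04 -1.338e-01] rows 2.8
shift [0.0046 0.0033 0.5477] turn [ 0.1638 -0.0352 -0.1306] rows 4.5
```

>>> jog_arm --pt "0.0 0 0.05 0.033 -0.007 -0.026 1" --pt "0 0 0.15 0.066 -0.014 -0.052 1" --pt "0 0 0.3 0.1 -0.021 -0.078 1" --pt "0.004 0.003 0.45 0.132 -0.028 -0.104 1" --pt "0.004 0.003 0.54 0.164 -0.035 -0.13 1"

```text
clock: 14.95
eef_pos: [0.4989, 0.2393, 0.076]
tool_rot: [-0.073, 0.963, -0.26, 0.018]
wrist_force: [0.2, -0.0, 0.1]
gripper_width: 1.001
finger_force: 0.0
```

```bash
cat > view.py <<'E'
from h import *
import sys
n=sys.argv[1]; show(); st=ctrl.get_state(); s=ctrl.snapshot("wrist"); P=cloud(s,st); np.save(n+".npy",P); np.save(n+"f.npy",s["frame"])
A,o=ext(s,st)
def pj(X): c=A.T@(np.array(X)-o); return np.round([c[0]/c[2]*s["fx"]+s["cx"],c[1]/c[2]*s["fy"]+s["cy"]],1)
for z in (.02,.05,.07,.092): print(z,pj(S(0,.03,z)))
u,v=pj(S(0,.03,.065)).astype(int); x0=max(u-65,0); y0=max(v-50,0); print("crop",x0,y0)
c=s["frame"][y0:y0+100,x0:x0+130]; cv2.imwrite(f"pics/{n}.png",cv2.resize(np.rot90(c[...,::-1]),None,fx=4.5,fy=4.5,interpolation=2))
E
python3 view.py v1
```

```text
t 14.95 p [0.4989 0.2393 0.076 ] yaw 98.66 tilt [ 0.0734 -0.4987] q7 0.92 F [ 0.22 -0.03  0.12] M [0.599 0.095 0.027] w 1.001 0.0
0.02 [176.2 195. ]
0.05 [142.3 204.5]
0.07 [116.  211.8]
0.092 [ 82.5 221.2]
crop 57 159
```

View pics/v1.png

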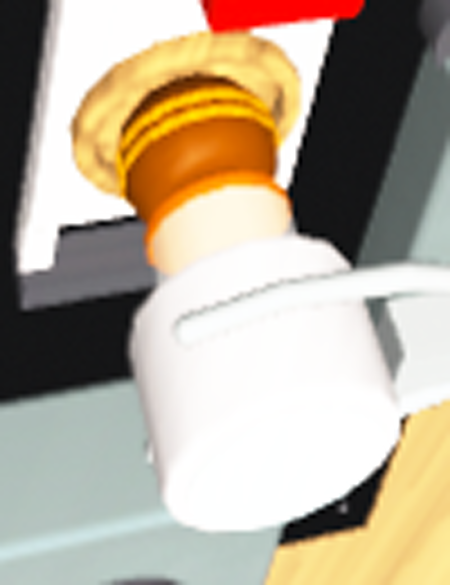

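The view (rotated, so up is down) shows the loupe, clear sleeve, orange tip at roughly (220,190) and the brown stone just below it, with only a small gap. I'll measure it with the depth cloud.

```bash
cat > meas.py <<'E'
from h import *
import sys
n=sys.argv[1]; P=np.load(n+".npy");F=np.load(n+"f.npy")
Q=RS.inv().apply((P-O).reshape(-1,3)).reshape(P.shape)*1000  # stand frame mm
H=cv2.cvtColor(F,cv2.COLOR_RGB2HSV).astype(int)
v,u=np.mgrid[0:400,0:640]; near=(np.hypot(Q[...,0],Q[...,1]-30)<26)&(Q[...,2]>26)&(u<190)
# profile along central azimuth: for each z-bin, max y extent and colour
for zb in np.arange(30,96,1.5):
    m=near&(abs(Q[...,2]-zb)<.75)&(abs(Q[...,0])<6)
    if m.sum()>1: print(zb,m.sum(),"y-30 med",np.median(Q[m][:,1]-30).round(1),"rgb",np.median(F[m],0).astype(int),"S",int(np.median(H[m][:,1])))
E
python3 meas.py v1
```

```text
31.5 18 y-30 med 22.3 rgb [255 254 254] S 1
33.0 77 y-30 med 19.5 rgb [252 230 178] S 75
34.5 37 y-30 med 19.0 rgb [247 203 110] S 141
36.0 62 y-30 med 18.6 rgb [249 212 115] S 137
37.5 45 y-30 med 17.6 rgb [247 203 111] S 141
39.0 22 y-30 med 12.1 rgb [250 184   0] S 255
40.5 31 y-30 med 12.1 rgb [245 165   0] S 255
42.0 25 y-30 med 12.1 rgb [242 161   0] S 255
43.5 33 y-30 med 12.1 rgb [251 184   0] S 255
45.0 32 y-30 med 11.8 rgb [200  92   0] S 255
46.5 43 y-30 med 11.0 rgb [216 106   0] S 255
48.0 43 y-30 med 9.9 rgb [230 122  17] S 236
49.5 52 y-30 med 8.6 rgb [217 103   0] S 255
51.0 38 y-30 med 7.5 rgb [214 100   0] S 255
54.0 20 y-30 med 10.3 rgb [254 152   0] S 255
55.5 33 y-30 med 10.8 rgb [254 210 136] S 118
57.0 42 y-30 med 10.4 rgb [254 248 228] S 26
58.5 33 y-30 med 10.4 rgb [255 248 230] S 25
60.0 31 y-30 med 10.4 rgb [255 248 230] S 25
61.5 33 y-30 med 10.5 rgb [255 249 231] S 24
63.0 31 y-30 med 10.2 rgb [255 249 231] S 24
64.5 26 y-30 med 10.6 rgb [254 247 231] S 22
67.5 5 y-30 med 16.0 rgb [253 248 245] S 7
69.0 28 y-30 med 16.7 rgb [253 252 251] S 2
70.5 33 y-30 med 17.0 rgb [254 253 252] S 2
72.0 38 y-30 med 17.2 rgb [254 253 253] S 1
73.5 43 y-30 med 17.1 rgb [254 253 253] S 1
75.0 25 y-30 med 17.2 rgb [250 248 247] S 3
76.5 7 y-30 med 18.6 rgb [214 213 208] S 5
78.0 32 y-30 med 20.7 rgb [230 232 230] S 2
79.5 60 y-30 med 20.5 rgb [252 253 252] S 1
81.0 78 y-30 med 18.5 rgb [252 253 253] S 1
82.5 46 y-30 med 17.2 rgb [254 253 253] S 1
84.0 46 y-30 med 17.4 rgb [254 253 253] S 1
85.5 35 y-30 med 17.2 rgb [254 254 253] S 1
87.0 49 y-30 med 17.3 rgb [254 254 253] S 1
88.5 49 y-30 med 16.9 rgb [254 254 253] S 1
90.0 51 y-30 med 17.0 rgb [255 254 254] S 1
91.5 136 y-30 med 14.0 rgb [255 255 255] S 0
93.0 349 y-30 med 1.0 rgb [254 255 255] S 1
```

```bash
cat > fine.py <<'E'
from h import *
import sys
n=sys.argv[1]; P=np.load(n+".npy");F=np.load(n+"f.npy").astype(int)
Q=RS.inv().apply((P-O).reshape(-1,3)).reshape(P.shape)*1000
v,u=np.mgrid[0:400,0:640]; R,G,B=F[...,0],F[...,1],F[...,2]
r=np.hypot(Q[...,0],Q[...,1]-30)
tray=(F.min(-1)>235)&(abs(Q[...,0])<16)&(Q[...,1]>52)&(Q[...,1]<84)&(Q[...,2]<40); print("tray top",tray.sum(),np.median(Q[tray][:,2]).round(2))
sl=(r>8)&(r<13)&(Q[...,2]>50)&(Q[...,2]<68)&(B>50)&(u<190)
org=(r>8)&(r<14)&(Q[...,2]>49)&(Q[...,2]<60)&(R>240)&(G>125)&(G<185)&(B<40)
print("orange z",org.sum(),np.percentile(Q[org][:,2],[2,10,50,90]).round(2))
lt=(r<14)&(F.min(-1)>240)&(Q[...,2]>80); print("loupe top",np.median(Q[lt][:,2]).round(2))
stn=(r<14)&(R<235)&(B<40)&(Q[...,2]<56)&(Q[...,2]>36); print("stone z max",np.percentile(Q[stn][:,2],[90,97,99.5]).round(2))
for x in (-6,-3,0,3,6):
    m=(abs(Q[...,0]-x)<1.2)&(r<18)&(u<190)
    a=Q[m&(F.min(-1)>200)&(r>15.5)&(Q[...,2]<76)&(Q[...,2]>60)][:,2]
    b=Q[m&(r>8.5)&(r<13)&(Q[...,2]>48)&(((R>240)&(G>120)))&(Q[...,2]>51.5)][:,2]
    s=Q[m&(B<40)&(R<240)&(Q[...,2]<53.5)][:,2]
    print(x,"loupe bottom",a.min().round(2) if len(a) else '',"sleeve end",np.sort(b)[:3].round(2),"stone hi",np.sort(s)[-3:].round(2))
E
python3 fine.py v1
python3 - <<'E'
from h import *
P=np.load("w1.npy");Q=RS.inv().apply((P-O).reshape(-1,3)).reshape(P.shape)*1000
F=np.load("w1f.npy")
m=(np.hypot(Q[...,0],Q[...,1]-80)<9); print(m.sum(),np.percentile(Q[m][:,2],[25,50,75,95]))
m=(np.hypot(Q[...,0],Q[...,1]-30)<12)&(Q[...,2]>100);print("loupe0",np.median(Q[m][:,2]))
m=(abs(Q[...,0])<15)&(Q[...,1]>106)&(Q[...,1]<130)&(F.min(-1)>190);print("tray0",np.median(Q[m][:,2]))
E
```

```text
tray top 430 32.62
orange z 52 [53.44 53.72 54.58 55.43]
loupe top 92.56
stone z max [50.15 50.77 54.32]
-6 loupe bottom 68.22 sleeve end [53.3  54.26 54.68] stone hi [50.65 50.79 50.97]
-3 loupe bottom 68.55 sleeve end [53.65 53.72 54.36] stone hi [50.46 50.85 50.95]
0 loupe bottom 67.8 sleeve end [53.76 54.01 54.07] stone hi [50.57 50.65 51.21]
3 loupe bottom 67.88 sleeve end [53.44 54.33 54.47] stone hi [50.34 50.43 51.  ]
6 loupe bottom 68.85 sleeve end [54.03 54.32 54.59] stone hi [50.72 51.05 51.07]
173 [50.1016458  50.69535827 51.08079057 51.78994643]
loupe0 110.88748003324756
tray0 32.62242906927071
```

```bash
python3 -c "
from h import *
show(); got(S(.005,.2,.24),75,0)"
```

```text
t 15.0 p [0.4956 0.2413 0.0713] yaw 99.52 tilt [ 0.0734 -0.506 ] q7 0.92 F [-5.28  2.11 -3.39] M [ 0.898  0.349 -0.142] w 0.998 0.0
shift [-0.0061 -0.3478 -0.5783] turn [-0.1689  0.0331  0.132 ] rows 4.5
```

>>> jog_arm --pt "0 -0.07 -0.12 -0.033 0.007 0.026 1" --pt "-0.006 -0.14 -0.24 -0.066 0.014 0.052 1" --pt "-0.006 -0.21 -0.36 -0.1 0.02 0.078 1" --pt "-0.006 -0.28 -0.48 -0.135 0.027 0.105 1" --pt "-0.006 -0.348 -0.578 -0.169 0.033 0.132 1"

```text
clock: 15.5
eef_pos: [0.5025, 0.2362, 0.2505]
tool_rot: [0.14, 0.99, 0.012, 0.004]
wrist_force: [0.7, 0.5, -0.0]
gripper_width: 0.998
finger_force: 0.0
```

```bash
python3 -c "
from h import *
show(); go(S(0,.08,.29),55); go([.5446,-.0763,.24],35)"
```

```text
t 15.5 p [0.5025 0.2362 0.2505] yaw 73.86 tilt [0.011  0.0233] q7 0.853 F [ 0.68  0.52 -0.05] M [ 0.003  0.04  -0.002] w 0.998 0.0
shift [-0.1678 -0.4245 -0.1682] turn [ 0.0082 -0.      0.1047] rows 2.4
shift [-0.5094 -1.1548  0.0147] turn [ 0.0082 -0.0015  0.2159] rows 6.3
```

>>> jog_arm --pt "-0.05 -0.12 -0.15 0 0 0.04 1" --pt "-0.13 -0.3 -0.17 0 0 0.08 1" --pt "-0.22 -0.5 -0.17 0 0 0.12 1" --pt "-0.3 -0.68 -0.15 0 0 0.16 1" --pt "-0.38 -0.86 -0.1 0 0 0.2 1"

```text
clock: 16.0
eef_pos: [0.5337, 0.0058, 0.2717]
tool_rot: [0.44, 0.898, 0.011, 0.001]
wrist_force: [1.2, 0.2, 0.5]
gripper_width: 0.999
finger_force: 0.0
```

```bash
python3 -c "
from h import *
show(); go([.5446,-.0763,.15],35)"
```

```text
t 16.0 p [0.5337 0.0058 0.2717] yaw 37.75 tilt [0.0119 0.0189] q7 0.639 F [1.24 0.23 0.53] M [-0.087 -0.082  0.026] w 0.999 0.0
shift [-0.29   -0.1767  0.4811] turn [ 0.0066 -0.0026  0.0153] rows 2.9
```

>>> jog_arm --pt "-0.15 -0.09 0.03 0.003 -0.001 0.01 1" --pt "-0.29 -0.177 0.1 0.007 -0.003 0.015 1" --pt "-0.29 -0.177 0.3 0.007 -0.003 0.015 1" --pt "-0.29 -0.177 0.48 0.007 -0.003 0.015 1" --pt "-0.29 -0.177 0.48 0.007 -0.003 0.015 1"

```text
clock: 16.5
eef_pos: [0.5409, -0.0742, 0.1448]
tool_rot: [0.459, 0.888, -0.005, -0.004]
wrist_force: [-0.5, 0.4, 0.7]
gripper_width: 1.0
finger_force: 0.0
```

```bash
python3 -c "
from h import *
show(); go([.5446,-.0763,.0885],35)"
```

```text
t 16.5 p [ 0.5409 -0.0742  0.1448] yaw 35.33 tilt [-0.0108 -0.005 ] q7 0.869 F [-0.48  0.37  0.72] M [-0.029  0.018 -0.042] w 1.0 0.0
shift [-0.0158  0.0099  0.2252] turn [-0.0037 -0.0007  0.0018] rows 1.1
```

>>> jog_arm --pt "0 0 0 0 0 0 1" --pt "0 0 0 0 0 0 1"

```text
clock: 16.7
eef_pos: [0.5459, -0.0741, 0.1517]
tool_rot: [0.458, 0.889, -0.002, 0.001]
wrist_force: [0.9, 0.2, 0.0]
gripper_width: 0.999
finger_force: 0.0
```

```bash
python3 -c "
from h import *
show(); go([.5446,-.0763,.0885],35)"
```

```text
t 16.7 p [ 0.5459 -0.0741  0.1517] yaw 35.46 tilt [ 0.0003 -0.0047] q7 0.868 F [0.91 0.19 0.02] M [-0.069  0.053  0.038] w 0.999 0.0
shift [-0.0029 -0.0087  0.2528] turn [-0.0008  0.0013  0.0025] rows 1.3
```

>>> jog_arm --pt "-0.003 -0.009 0.08 -0.001 0.001 0 1" --pt "-0.003 -0.009 0.16 -0.001 0.001 0 1" --pt "-0.003 -0.009 0.25 -0.001 0.001 0 1" --pt "-0.003 -0.009 0.25 -0.001 0.001 0 1" --pt "-0.003 -0.009 0.25 -0.001 0.001 0 1"

```text
clock: 17.2
eef_pos: [0.544, -0.0761, 0.0884]
tool_rot: [0.458, 0.889, -0.001, -0.0]
wrist_force: [-0.4, 0.1, 0.4]
gripper_width: 1.0
finger_force: 0.0
```

```bash
python3 -c "
from h import *
show(); go([.5446,-.0763,.0885],35)"
```

```text
t 17.2 p [ 0.544  -0.0761  0.0884] yaw 35.49 tilt [-0.0006 -0.0008] q7 0.939 F [-0.38  0.07  0.38] M [-0.049 -0.074 -0.007] w 1.0 0.0
shift [-0.0022  0.0014 -0.0005] turn [-0.0003  0.0001  0.0027] rows 0.1
```

Now I'll close and turn 2.2 mm worth (8.4°, about 0.047), which should stop just short of contact.

>>> jog_arm --pt "-0.002 0.001 0 0 0 0 0.7" --pt "-0.002 0.001 0 0 0 0 0.5" --pt "-0.002 0.001 0 0 0 0 0.5" --pt "-0.002 0.001 0 0 0 0 0.5" --pt "-0.002 0.001 0 0 0 0 0.5"

```text
clock: 17.7
eef_pos: [0.5447, -0.0754, 0.0869]
tool_rot: [0.458, 0.889, -0.0, 0.0]
wrist_force: [2.3, -0.3, -6.9]
gripper_width: 0.639
finger_force: 30.1
```

```bash
python3 -c "
from h import *
show()"
```

```text
t 17.7 p [ 0.5447 -0.0754  0.0869] yaw 35.52 tilt [ 0.0001 -0.0002] q7 0.941 F [ 2.32 -0.31 -6.88] M [-0.96   0.242 -0.09 ] w 0.639 30.125605682842433
```

>>> jog_arm --pt "0 0 0 0 0 0.01 0.5" --pt "0 0 0 0 0 0.02 0.5" --pt "0 0 0 0 0 0.03 0.5" --pt "0 0 0 0 0 0.038 0.5" --pt "0 0 0 0 0 0.047 0.5"

```text
clock: 18.2
eef_pos: [0.5449, -0.0753, 0.0868]
tool_rot: [0.522, 0.853, -0.0, 0.0]
wrist_force: [6.1, 2.2, -2.4]
gripper_width: 0.636
finger_force: 30.0
```

```bash
python3 -c "
from h import *
show()"
```

```text
t 18.2 p [ 0.5449 -0.0753  0.0868] yaw 27.05 tilt [ 0.     -0.0008] q7 0.807 F [ 6.1   2.25 -2.35] M [ 0.433 -1.122  0.223] w 0.636 29.988825526088476
```

>>> jog_arm --pt "0 0 0 0 0 0.005 0.5" --pt "0 0 0 0 0 0.01 0.5" --pt "0 0 0 0 0 0.016 0.5"

```text
clock: 18.5
eef_pos: [0.545, -0.0752, 0.0868]
tool_rot: [0.543, 0.84, -0.0, 0.0]
wrist_force: [6.3, 2.1, -3.0]
gripper_width: 0.635
finger_force: 30.0
```

```bash
python3 -c "
from h import *
show()"
```

```text
t 18.5 p [ 0.545  -0.0752  0.0868] yaw 24.2 tilt [ 0.0002 -0.0008] q7 0.763 F [ 6.32  2.11 -3.02] M [ 0.434 -1.158  0.181] w 0.635 29.98908663634211
```

>>> jog_arm --pt "0 0 0 0 0 0.004 0.5" --pt "0 0 0 0 0 0.008 0.5" --pt "0 0 0 0 0 0.012 0.5"

```text
clock: 18.8
eef_pos: [0.545, -0.0752, 0.0868]
tool_rot: [0.559, 0.829, -0.0, 0.0]
wrist_force: [6.9, 3.0, -4.0]
gripper_width: 0.633
finger_force: 30.0
```

```bash
python3 -c "
from h import *
show()"; python3 chk.py h1
```

```text
t 18.8 p [ 0.545  -0.0752  0.0868] yaw 22.05 tilt [ 0.0003 -0.0008] q7 0.729 F [ 6.94  3.02 -3.96] M [ 0.491 -1.174  0.183] w 0.633 29.989292426034808
t 18.8 p [ 0.545  -0.0752  0.0868] yaw 22.05 tilt [ 0.0003 -0.0008] q7 0.729 F [ 6.94  3.02 -3.96] M [ 0.491 -1.174  0.183] w 0.633 29.989292426034808
top loupe 42 [0.0872 0.0912 0.0934]
```

>>> jog_arm --pt "0 0 0 0 0 0.003 0.5" --pt "0 0 0 0 0 0.006 0.5" --pt "0 0 0 0 0 0.008 0.5"

```text
clock: 19.2
eef_pos: [0.5451, -0.0752, 0.0868]
tool_rot: [0.569, 0.822, -0.0, 0.0]
wrist_force: [6.4, 3.1, -2.9]
gripper_width: 0.638
finger_force: 30.0
```

```bash
python3 -c "
from h import *
show()"
```

```text
t 19.2 p [ 0.5451 -0.0752  0.0868] yaw 20.62 tilt [ 0.0004 -0.0008] q7 0.707 F [ 6.44  3.08 -2.9 ] M [ 0.47  -1.284  0.208] w 0.638 29.989404994994402
```

>>> jog_arm --pt "0 0 0 0 0 0 1" --pt "0 0 0 0 0 0 1" --pt "0 0 0 0 0 0 1" --pt "0 0 -0.2 0 0 0 1" --pt "0 0 -0.4 0 0 0 1"

```text
clock: 19.7
eef_pos: [0.5423, -0.0767, 0.1866]
tool_rot: [0.57, 0.822, -0.003, -0.002]
wrist_force: [0.6, 1.0, 0.5]
gripper_width: 0.967
finger_force: 0.0
```

```bash
python3 -c "
from h import *
show(); got(S(.005,.15,.29),60,0); go(S(.005,.2,.21),75)"
```

```text
t 19.7 p [ 0.5423 -0.0767  0.1866] yaw 20.49 tilt [-0.0063 -0.0026] q7 0.605 F [0.64 0.98 0.51] M [-0.047 -0.096  0.021] w 0.967 0.0
shift [ 1.0551  0.2397 -0.4154] turn [-0.0021 -0.0007 -0.2195] rows 5.8
shift [ 1.2512  0.2816 -0.0958] turn [-0.0021 -0.001  -0.3028] rows 6.4
```

>>> jog_arm --pt "0.02 0 -0.2 0 0 -0.04 1" --pt "0.15 0.03 -0.4 0 0 -0.08 1" --pt "0.35 0.08 -0.4 0 0 -0.12 1" --pt "0.55 0.12 -0.4 0 0 -0.16 1" --pt "0.75 0.16 -0.38 0 0 -0.2 1"

```text
clock: 20.2
eef_pos: [0.517, 0.1052, 0.2833]
tool_rot: [0.286, 0.958, 0.0, -0.0]
wrist_force: [0.4, -0.0, -0.4]
gripper_width: 0.997
finger_force: 0.0
```

```bash
python3 -c "
from h import *
show(); got(S(.005,.2,.20),87,10)"
```

```text
t 20.2 p [0.517  0.1052 0.2833] yaw 56.79 tilt [-0.0008  0.0005] q7 0.753 F [ 0.38 -0.04 -0.42] M [ 0.029 -0.068  0.008] w 0.997 0.0
shift [0.3578 0.4149 0.3335] turn [ 0.0543 -0.0149 -0.1674] rows 3.7
```

>>> jog_arm --pt "0.14 0.16 0 0.013 -0.004 -0.04 1" --pt "0.27 0.31 0.05 0.027 -0.007 -0.08 1" --pt "0.357 0.415 0.15 0.04 -0.011 -0.12 1" --pt "0.357 0.415 0.33 0.054 -0.015 -0.167 1" --pt "0.357 0.415 0.33 0.054 -0.015 -0.167 1"

```text
clock: 20.7
eef_pos: [0.496, 0.2401, 0.1941]
tool_rot: [0.025, 0.995, -0.091, -0.007]
wrist_force: [-0.0, 0.1, -0.1]
gripper_width: 0.997
finger_force: 0.0
```

```bash
python3 -c "
from h import *
show(); got(S(.005,.2,.080),99,30)"
```

```text
t 20.7 p [0.496  0.2401 0.1941] yaw 87.17 tilt [-0.0177 -0.1813] q7 0.992 F [-0.02  0.13 -0.12] M [0.18  0.065 0.045] w 0.997 0.0
shift [-0.0152  0.0871  0.4479] turn [ 0.1083 -0.0256 -0.0615] rows 2.7
```

>>> jog_arm --pt "-0.005 0.03 0.15 0.035 -0.008 -0.02 1" --pt "-0.01 0.06 0.3 0.07 -0.016 -0.04 1" --pt "-0.015 0.087 0.44 0.108 -0.025 -0.06 1" --pt "-0.015 0.087 0.44 0.108 -0.025 -0.06 1" --pt "-0.015 0.087 0.44 0.108 -0.025 -0.06 1"

```text
clock: 21.2
eef_pos: [0.5043, 0.2404, 0.0891]
tool_rot: [-0.066, 0.965, -0.254, 0.023]
wrist_force: [-0.2, -0.5, 1.1]
gripper_width: 1.004
finger_force: 0.0
```

```bash
python3 view.py v2; python3 fine.py v2; python3 meas.py v2 | sed -n '/^4[0-9]/p;/^5/p;/^6/p'
```

```text
t 21.2 p [0.5043 0.2404 0.0891] yaw 97.67 tilt [ 0.0779 -0.4869] q7 0.946 F [-0.22 -0.47  1.06] M [0.57  0.05  0.039] w 1.004 0.0
0.02 [185.5 186.5]
0.05 [153.9 195.5]
0.07 [129.4 202.4]
0.092 [ 98.4 211.2]
crop 70 150
tray top 413 32.61
orange z 49 [49.2  49.51 51.18 51.86]
loupe top 88.71
stone z max [48.09 48.89 50.63]
-6 loupe bottom 64.4 sleeve end [51.54 51.73 52.23] stone hi [48.68 48.82 48.87]
-3 loupe bottom 64.54 sleeve end [51.54 51.72 51.97] stone hi [48.41 48.74 48.86]
0 loupe bottom 64.32 sleeve end [51.57 51.59 51.99] stone hi [48.66 48.86 49.32]
3 loupe bottom 64.88 sleeve end [51.71 51.82 51.88] stone hi [48.28 48.38 48.43]
6 loupe bottom 65.16 sleeve end [52.49 52.58 52.79] stone hi [48.15 49.1  49.39]
40.5 28 y-30 med 12.1 rgb [230 134   0] S 255
42.0 18 y-30 med 12.3 rgb [242 160   0] S 255
43.5 32 y-30 med 12.4 rgb [251 185   0] S 255
45.0 37 y-30 med 11.7 rgb [203  94   0] S 255
46.5 37 y-30 med 11.0 rgb [216 105   0] S 255
48.0 35 y-30 med 10.1 rgb [229 119   6] S 248
49.5 20 y-30 med 10.2 rgb [243 138   0] S 255
51.0 23 y-30 med 10.6 rgb [254 151   0] S 255
52.5 37 y-30 med 10.7 rgb [254 226 154] S 100
54.0 26 y-30 med 10.1 rgb [254 247 227] S 26
55.5 23 y-30 med 10.7 rgb [255 249 230] S 25
57.0 30 y-30 med 10.3 rgb [254 248 228] S 26
58.5 37 y-30 med 10.3 rgb [255 249 230] S 24
60.0 21 y-30 med 10.3 rgb [254 247 233] S 20
64.5 12 y-30 med 16.8 rgb [252 250 248] S 3
66.0 31 y-30 med 16.9 rgb [254 253 252] S 2
67.5 39 y-30 med 16.9 rgb [254 253 252] S 1
69.0 29 y-30 med 17.1 rgb [254 253 253] S 1
```

View pics/v2.png

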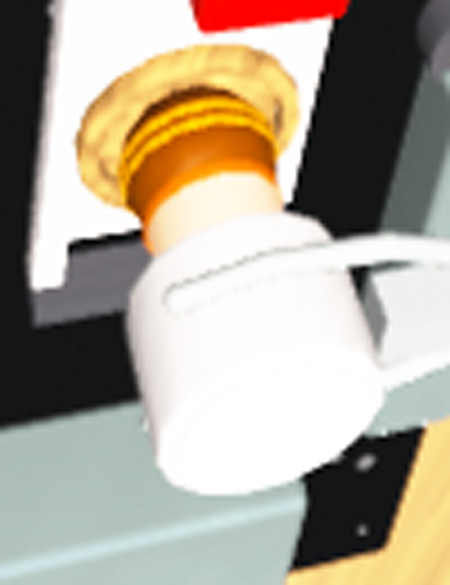

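```bash
cat > edge.py <<'E'
from h import *
from scipy.optimize import curve_fit
import sys
for n in sys.argv[1:]:
    P=np.load(n+".npy");F=np.load(n+"f.npy").astype(float)
    Q=RS.inv().apply((P-O).reshape(-1,3)).reshape(P.shape)*1000
    v,u=np.mgrid[0:400,0:640]; r=np.hypot(Q[...,0],Q[...,1]-30)
    lt=(r<14)&(F.min(-1)>240)&(Q[...,2]>80); top=np.median(Q[lt][:,2])
    # depth of sleeve modelled: ray hits cylinder radius 10.9ish; use measured points
    for w in (6,9):
        m=(abs(Q[...,0])<w)&(r>8.5)&(r<13.5)&(Q[...,2]>top-41)&(Q[...,2]<top-30)&(F[...,0]>235)&(Q[...,1]>30)
        z=top-Q[m][:,2]; B=F[m][:,2]
        f=lambda z,c,s,a: a/(1+np.exp((z-c)/s)); p,cv=curve_fit(f,z,B,[36.5,.3,230]); print(n,w,"top",top.round(2),"edge below top",p.round(2),np.sqrt(cv[0,0]).round(3),m.sum())
E
python3 edge.py v1 v2
```

```text
v1 6 top 92.56 edge below top [ 36.86   0.27 228.67] 0.027 198
v1 9 top 92.56 edge below top [ 36.92   0.33 222.56] 0.03 298
v2 6 top 88.71 edge below top [ 36.45   0.33 227.96] 0.041 187
v2 9 top 88.71 edge below top [ 36.46   0.35 221.08] 0.035 275
```

```bash
cat > multi.py <<'E'
from h import *
import sys
for i in range(4):
    st=ctrl.get_state(); s=ctrl.snapshot("wrist"); np.save(f"{sys.argv[1]}{i}.npy",cloud(s,st)); np.save(f"{sys.argv[1]}{i}f.npy",s["frame"]); print(st["eef_pos"],np.abs(st["qvel"]).max())
E
python3 multi.py m; python3 edge.py m0 m1 m2 m3; for i in 0 3; do python3 fine.py m$i|head -4;done
python3 - <<'E'
from h import *
# stone visible surface: compare stone z at outer radii; sleeve band extents (orange) relative to loupe top, stone top via upper edge colour change
for n in ("v1","v2","m0","m1","m2","m3"):
    P=np.load(n+".npy");F=np.load(n+"f.npy").astype(float)
    Q=RS.inv().apply((P-O).reshape(-1,3)).reshape(P.shape)*1000; r=np.hypot(Q[...,0],Q[...,1]-30)
    R,G,B=F[...,0],F[...,1],F[...,2]
    top=np.median(Q[(r<14)&(F.min(-1)>240)&(Q[...,2]>80)][:,2])
    lb=(abs(Q[...,0])<6)&(F.min(-1)>200)&(Q[...,1]>30)
    z=np.sort(Q[lb&(r>15.8)&(r<18)&(Q[...,2]<top-15)&(Q[...,2]>top-27)][:,2])
    o=(abs(Q[...,0])<6)&(R>248)&(G>140)&(G<160)&(B<30)&(Q[...,1]>30)
    print(n,"loupe bottom rel",(top-z[:4]).round(2),"orange rel",(top-np.percentile(Q[o][:,2],[3,50,97])).round(2),"abs",np.percentile(Q[o][:,2],[3,50]).round(2),o.sum())
E
```

```text
[0.50533614 0.24008939 0.09058343] 0.03934658888367901
[0.50571995 0.2400929  0.09115551] 0.017783699266179273
[0.50564688 0.24024855 0.09114019] 0.012826451409234503
[0.50537165 0.240471   0.09081064] 0.012908471749969265
m0 6 top 88.68 edge below top [ 36.39   0.31 228.43] 0.031 184
m0 9 top 88.68 edge below top [ 36.36   0.32 221.93] 0.029 270
m1 6 top 88.7 edge below top [ 36.43   0.35 227.67] 0.033 180
m1 9 top 88.7 edge below top [ 36.47   0.37 221.12] 0.033 264
m2 6 top 88.69 edge below top [ 36.39   0.39 228.8 ] 0.038 179
m2 9 top 88.69 edge below top [ 36.4    0.4  222.52] 0.036 261
m3 6 top 88.71 edge below top [ 36.48   0.39 227.74] 0.047 188
m3 9 top 88.71 edge below top [ 36.44   0.39 222.03] 0.039 270
tray top 407 32.56
orange z 49 [49.03 49.21 51.09 52.06]
loupe top 88.68
stone z max [48.15 48.59 49.64]
tray top 412 32.64
orange z 49 [49.3  49.42 51.16 52.14]
loupe top 88.71
stone z max [48.13 49.03 51.02]
v1 loupe bottom rel [24.75 24.67 24.58 24.31] orange rel [38.99 38.12 36.92] abs [53.56 54.44] 20
v2 loupe bottom rel [24.39 24.22 24.17 23.9 ] orange rel [39.5  37.49 36.54] abs [49.21 51.22] 27
m0 loupe bottom rel [24.25 24.18 24.18 24.1 ] orange rel [40.07 37.97 36.78] abs [48.61 50.72] 22
m1 loupe bottom rel [24.56 24.33 24.3  24.18] orange rel [39.57 37.76 36.81] abs [49.13 50.95] 22
m2 loupe bottom rel [24.94 24.24 24.24 24.17] orange rel [39.47 37.76 36.92] abs [49.23 50.93] 21
m3 loupe bottom rel [24.55 24.52 24.45 24.37] orange rel [39.77 37.72 36.54] abs [48.94 50.99] 26
```

The loupe came down 3.86 mm, as commanded. The orange-tip edge moved 0.45 mm into the loupe, so the sleeve is on the stone with about 0.45 mm compression. I need about 1.05 mm more, which is 0.022 of a turn, so I'm regrasping.

```bash
python3 -c "
from h import *
show(); got(S(.005,.2,.25),75,0)"
```

```text
t 21.45 p [0.505  0.2407 0.0903] yaw 97.67 tilt [ 0.0797 -0.4834] q7 0.947 F [0.03 0.4  0.24] M [0.549 0.056 0.012] w 1.004 0.0
shift [ 0.0159 -0.309  -0.5595] turn [-0.1599  0.0367  0.1243] rows 4.3
```

>>> jog_arm --pt "0 -0.07 -0.12 -0.032 0.007 0.025 1" --pt "0 -0.14 -0.24 -0.064 0.015 0.05 1" --pt "0.01 -0.21 -0.36 -0.096 0.022 0.075 1" --pt "0.016 -0.27 -0.48 -0.13 0.03 0.1 1" --pt "0.016 -0.309 -0.56 -0.16 0.037 0.124 1"

```text
clock: 21.95
eef_pos: [0.4993, 0.2413, 0.2522]
tool_rot: [0.131, 0.991, 0.003, -0.001]
wrist_force: [-0.6, -0.1, -0.2]
gripper_width: 1.002
finger_force: 0.0
```

>>> jog_arm --pt "-0.05 -0.12 -0.15 0 0 0.04 1" --pt "-0.13 -0.3 -0.17 0 0 0.08 1" --pt "-0.22 -0.5 -0.17 0 0 0.12 1" --pt "-0.3 -0.68 -0.15 0 0 0.16 1" --pt "-0.38 -0.86 -0.1 0 0 0.2 1"

```text
clock: 22.45
eef_pos: [0.5348, 0.0122, 0.2767]
tool_rot: [0.432, 0.902, -0.0, 0.0]
wrist_force: [0.6, 0.1, -0.9]
gripper_width: 1.001
finger_force: 0.0
```

```bash
python3 -c "
from h import *
show(); go([.5446,-.0763,.15],35)"
```

```text
t 22.45 p [0.5348 0.0122 0.2767] yaw 38.86 tilt [-0.     -0.0002] q7 0.646 F [ 0.56  0.05 -0.86] M [-0.038 -0.02   0.022] w 1.001 0.0
shift [-0.3003 -0.1915  0.507 ] turn [-0.      0.0001  0.0214] rows 3.1
```

>>> jog_arm --pt "-0.15 -0.1 0.03 0 0 0.01 1" --pt "-0.3 -0.19 0.1 0 0 0.021 1" --pt "-0.3 -0.19 0.3 0 0 0.021 1" --pt "-0.3 -0.19 0.5 0 0 0.021 1" --pt "-0.3 -0.19 0.5 0 0 0.021 1"

```text
clock: 22.95
eef_pos: [0.5408, -0.0738, 0.146]
tool_rot: [0.459, 0.888, -0.004, -0.004]
wrist_force: [-0.9, 0.6, -0.5]
gripper_width: 0.999
finger_force: 0.0
```

>>> jog_arm --pt "0 0 0 0 0 0 1" --pt "0 0 0 0 0 0 1" --pt "0 0 0 0 0 0 1"

```text
clock: 23.25
eef_pos: [0.5461, -0.0732, 0.1524]
tool_rot: [0.458, 0.889, -0.002, 0.001]
wrist_force: [0.3, -0.1, -0.1]
gripper_width: 1.002
finger_force: 0.0
```

```bash
python3 -c "
from h import *
show(); go([.5446,-.0763,.0885],35)"
```

```text
t 23.25 p [ 0.5461 -0.0732  0.1524] yaw 35.53 tilt [-0.0003 -0.0037] q7 0.889 F [ 0.3  -0.07 -0.11] M [-0.031  0.01  -0.024] w 1.002 0.0
shift [-0.0059 -0.0115  0.2558] turn [-0.0008  0.0009  0.0029] rows 1.3
```

>>> jog_arm --pt "-0.006 -0.011 0.08 -0.001 0.001 0 1" --pt "-0.006 -0.011 0.16 -0.001 0.001 0 1" --pt "-0.006 -0.011 0.25 -0.001 0.001 0 1" --pt "-0.006 -0.011 0.25 -0.001 0.001 0 1" --pt "-0.006 -0.011 0.25 -0.001 0.001 0 1"

```text
clock: 23.75
eef_pos: [0.5436, -0.0764, 0.0886]
tool_rot: [0.458, 0.889, -0.001, -0.001]
wrist_force: [-0.0, -0.8, 0.5]
gripper_width: 0.999
finger_force: 0.0
```

```bash
python3 -c "
from h import *
show(); go([.5446,-.0763,.0885],35)"
```

```text
t 23.75 p [ 0.5436 -0.0764  0.0886] yaw 35.52 tilt [-0.0026 -0.0004] q7 0.964 F [-0.01 -0.78  0.47] M [-0.067  0.033 -0.013] w 0.999 0.0
shift [-0.0021  0.0035  0.0004] turn [-0.0008 -0.0004  0.0029] rows 0.1
```

>>> jog_arm --pt "0 0.001 0 0 0 0 0.7" --pt "0 0.001 0 0 0 0 0.5" --pt "0 0.001 0 0 0 0 0.5" --pt "0 0.001 0 0 0 0 0.5" --pt "0 0.001 0 0 0 0 0.5"

```text
clock: 24.25
eef_pos: [0.5446, -0.0752, 0.0877]
tool_rot: [0.458, 0.889, 0.0, -0.0]
wrist_force: [3.3, -0.5, -7.6]
gripper_width: 0.638
finger_force: 30.1
```

```bash
python3 -c "
from h import *
show()"
```

```text
t 24.25 p [ 0.5446 -0.0752  0.0877] yaw 35.54 tilt [-0.0007  0.0006] q7 0.965 F [ 3.27 -0.5  -7.58] M [-0.907  0.008 -0.108] w 0.638 30.108139647636563
```

>>> jog_arm --pt "0 0 0 0 0 0.006 0.5" --pt "0 0 0 0 0 0.012 0.5" --pt "0 0 0 0 0 0.017 0.5" --pt "0 0 0 0 0 0.022 0.5" --pt "0 0 0 0 0 0.022 0.5"

```text
clock: 24.75
eef_pos: [0.5447, -0.0752, 0.0877]
tool_rot: [0.488, 0.873, -0.0, -0.0]
wrist_force: [6.1, 3.6, -2.6]
gripper_width: 0.639
finger_force: 30.0
```

```bash
python3 -c "
from h import *
show()"
```

```text
t 24.75 p [ 0.5447 -0.0752  0.0877] yaw 31.6 tilt [-0.0009 -0.0001] q7 0.903 F [ 6.12  3.58 -2.62] M [ 0.42  -1.077  0.064] w 0.639 30.021761561511084
```

>>> jog_arm --pt "0 0 0 0 0 0 1" --pt "0 0 0 0 0 0 1" --pt "0 0 0 0 0 0 1" --pt "0 0 -0.2 0 0 0 1" --pt "0 0 -0.4 0 0 0 1"

```text
clock: 25.25
eef_pos: [0.5421, -0.0767, 0.1875]
tool_rot: [0.489, 0.872, -0.003, -0.003]
wrist_force: [0.5, -0.1, 0.8]
gripper_width: 0.967
finger_force: 0.0
```

```bash
python3 -c "
from h import *
show(); got(S(0.005,.08,.285),58,0)"; python3 chk.py k1
```

```text
t 25.25 p [ 0.5421 -0.0767  0.1875] yaw 31.49 tilt [-0.0073 -0.0019] q7 0.801 F [ 0.5  -0.1   0.79] M [ 0.009 -0.127 -0.042] w 0.967 0.0
shift [ 0.7311  0.3303 -0.3909] turn [-0.0021 -0.0012 -0.1473] rows 4.5
t 25.25 p [ 0.5421 -0.0767  0.1875] yaw 31.49 tilt [-0.0073 -0.0019] q7 0.801 F [ 0.5  -0.1   0.79] M [ 0.009 -0.127 -0.042] w 0.967 0.0
wrist loupe 1181 [0.0877 0.0887]
top loupe 39 [0.0864 0.089  0.0907]
```

>>> jog_arm --pt "0.02 0 -0.2 0 0 -0.03 1" --pt "0.15 0.07 -0.39 0 0 -0.06 1" --pt "0.33 0.15 -0.39 0 0 -0.09 1" --pt "0.52 0.24 -0.39 0 0 -0.12 1" --pt "0.73 0.33 -0.39 0 0 -0.147 1"

```text
clock: 25.85
eef_pos: [0.5205, 0.1084, 0.2852]
tool_rot: [0.274, 0.962, -0.0, -0.001]
wrist_force: [0.3, -0.0, -0.3]
gripper_width: 1.002
finger_force: 0.0
```

```bash
python3 -c "
from h import *
show(); got(S(.005,.2,.20),87,10)"
```

```text
t 25.85 p [0.5205 0.1084 0.2852] yaw 58.18 tilt [-0.0028  0.0007] q7 0.785 F [ 0.29 -0.03 -0.35] M [-0.038 -0.077  0.001] w 1.002 0.0
shift [0.352  0.4054 0.3415] turn [ 0.0543 -0.0149 -0.1596] rows 3.5
```

Same two moves as before, then four images.

>>> jog_arm --pt "0.14 0.16 0 0.013 -0.004 -0.04 1" --pt "0.27 0.31 0.05 0.027 -0.007 -0.08 1" --pt "0.352 0.405 0.15 0.04 -0.011 -0.12 1" --pt "0.352 0.405 0.34 0.054 -0.015 -0.16 1" --pt "0.352 0.405 0.34 0.054 -0.015 -0.16 1"

```text
clock: 26.35
eef_pos: [0.4957, 0.2401, 0.194]
tool_rot: [0.023, 0.996, -0.091, -0.006]
wrist_force: [-1.5, -0.8, -0.5]
gripper_width: 1.0
finger_force: 0.0
```

>>> jog_arm --pt "-0.005 0.03 0.15 0.035 -0.008 -0.02 1" --pt "-0.01 0.06 0.3 0.07 -0.016 -0.04 1" --pt "-0.015 0.087 0.44 0.108 -0.025 -0.06 1" --pt "-0.015 0.087 0.44 0.108 -0.025 -0.06 1" --pt "-0.015 0.087 0.44 0.108 -0.025 -0.06 1"

```text
clock: 26.85
eef_pos: [0.5043, 0.2405, 0.0893]
tool_rot: [-0.068, 0.965, -0.254, 0.024]
wrist_force: [0.5, -0.8, 0.6]
gripper_width: 1.002
finger_force: 0.0
```

```bash
python3 multi.py n; python3 edge.py n0 n1 n2 n3; python3 fine.py n3 | head -4
```

```text
[0.5042537  0.24049268 0.08930133] 0.07237697452463164
[0.50532788 0.24019047 0.09076465] 0.04072590267728233
[0.50571735 0.24015194 0.09138528] 0.016640814236322493
[0.50564536 0.24032179 0.09135903] 0.011673657177367326
n0 6 top 87.73 edge below top [ 35.62   0.33 227.75] 0.037 168
n0 9 top 87.73 edge below top [ 35.55   0.35 222.01] 0.036 244
n1 6 top 87.73 edge below top [ 35.49   0.34 227.86] 0.039 165
n1 9 top 87.73 edge below top [ 35.46   0.29 220.89] 0.03 238
n2 6 top 87.73 edge below top [ 35.42   0.38 227.24] 0.042 163
n2 9 top 87.73 edge below top [ 35.41   0.36 221.27] 0.032 238
n3 6 top 87.7 edge below top [ 35.44   0.35 228.68] 0.035 166
n3 9 top 87.7 edge below top [ 35.42   0.39 221.95] 0.037 245
tray top 417 32.59
orange z 52 [49.03 49.15 50.91 51.94]
loupe top 87.7
stone z max [48.24 49.09 50.94]
```

Compression is 36.88 − 35.45 ≈ 1.43 mm (about 5.7 N), and the tip hasn't moved on the stone. Before handing in I'll check the fine knob's mark against the earlier frame.

Run:
```python
from h import *
P=np.load("k1.npy");F=np.load("k1f.npy").astype(int)
def ang(P,F,n):
    m=(np.hypot(P[...,0]-.5445,P[...,1]+.0763)<.016)&(P[...,2]>.098)&(F[...,0]-F[...,1]>50)
    d=P[m].mean(0)-[.5445,-.0763,0] if m.any() else None; print(n,m.sum(),d,np.degrees(np.arctan2(d[1],d[0])) if m.any() else '')
ang(P,F,"k1")
s=ctrl.snapshot("side"); g=s["frame"].astype(int); a=cv2.imread("pics/side0.png")[...,::-1].astype(int)
for n,i in(("before",a),("after",g)):
    c=i[222:240,284:304]; r=(c[...,0]-c[...,1]>35)&(c[...,0]-c[...,2]>25)&(c[...,0]>120); print(n,r.sum(),np.argwhere(r).mean(0) if r.any() else '')
st=s=ctrl.snapshot("top"); g=s["frame"].astype(int); a=cv2.imread("pics/top0.png")[...,::-1].astype(int)
for n,i in(("before",a),("after",g)):
    c=i[218:236,324:344]; r=(c[...,0]-c[...,1]>35)&(c[...,0]>120); print(n,r.sum(),np.argwhere(r).mean(0) if r.any() else '')
show()
```

```text
k1 42 [-0.00762649 -0.00053618  0.10550737] -175.9784573213717
before 2 [7.  4.5]
after 2 [7.  4.5]
before 1 [10.  9.]
after 1 [10.  9.]
t 27.15 p [0.5046 0.241  0.09  ] yaw 97.93 tilt [ 0.082  -0.4833] q7 0.962 F [ 0.12 -1.05 -0.08] M [ 0.596  0.137 -0.028] w 1.0 0.0
```

The fine mark hasn't moved and the arm is clear of everything. Handing in.

```bash
python3 -c "
from cell import ctrl
print(ctrl.job_done())"
```

```text
the job is handed in; nothing more can be done
None
```

The tray is fully home and the loupe's sleeve is resting on the tiger's eye, pressed in about 1.4 mm (roughly 5.7 N by camera measurement); the fine-focus mark had not moved, the ring is released with the arm clear, and the job was handed in at about 27 s.

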